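# Put the reference standards away in dry storage

### The job

Put the standards away dry: press every amber jar's cap fully home and stand all the jars upright in the box's long bay, and pour all the desiccant pods from the beaker into the well at the box's end. Then shut the lid and press it fully down, with the empty beaker left standing on its steel tray. Leave the other things on the bench where they are.

Things in the scene. Friction and masses are not known exactly. Their poses are not given: they have to be found in the camera images.
- box: White box, 170 (x) x 330 (y) x 90 mm, walls and floor 5 mm, does not move. A 5 mm cross wall 70 mm high at y = +81 mm parts the long jar bay (160 x 239 mm inside, y -160 to +79 mm) from the desiccant well at the +y end (160 x 76 mm inside, y +84 to +160 mm); both open at the top. Origin: centre of the underside; x towards the hinge side (away from the robot), z up; yaw within 0.2 of the world.
- lid (a joint): Angle of the box's clear lid, rad: 0 = fully down, grows as it opens, 1.9 at most; starts open at 1.6 to 1.85. A 170 x 330 mm plate 6 mm thick with a grey border on top (9 mm thick there), 250 g, on a stiff friction hinge along the far rim (box frame x = +85, z = 90 mm): it stays at any angle and takes 4 to 5 N down at the front edge to move, all the way to the rim.
- lid_tab (a point): Middle of the lid's grey thumb tab, 32 mm (out) x 90 mm (along the box) x 6 mm thick, that stands out from the lid's front edge; 186 mm from the hinge line. Axes of the lid: x from the front edge to the hinge, y along the hinge, z out of the lid's upper face.
- tray: Shallow steel tray on the bench left of the box, 130 x 130 mm outside, 12 mm high, wall and floor 3 mm, does not move. Origin: centre of the underside.
- beaker: Open clear plastic beaker, slightly flared: 60 mm diameter at the foot, 68 mm at the rim (71 mm over a thin rim bead 3 mm tall), 80 mm tall, wall 3 mm, floor 4 mm, 70 g, no handle; holds the pods and stands on the tray at the start. Origin: centre of the underside, z up to the mouth.
- jar1: Amber glass jar, round: glass body 48 mm diameter and 57 mm tall, above it a 35 mm neck with a white push-on cap; 80 mm tall over a cap that is home, 87 mm over one fully proud; 115 to 200 g. 2 to 4 of the four jars are present (the others read None), upright on the bench right of the box at the start. Origin: centre of the underside, z up along the axis.
- cap1 (a joint): Push-on cap of jar1, white, 43 mm diameter, 22 mm tall. Value in m: 0 = standing 7 mm proud, 0.007 = fully home on the glass shoulder; starts at 0 to 0.005. It takes about 9 N straight down to move it, and it stays where it is left, also when the jar is lifted by it. None if the jar is absent.
- jar2: Amber glass jar, round: glass body 48 mm diameter and 57 mm tall, above it a 35 mm neck with a white push-on cap; 80 mm tall over a cap that is home, 87 mm over one fully proud; 115 to 200 g. 2 to 4 of the four jars are present (the others read None), upright on the bench right of the box at the start. Origin: centre of the underside, z up along the axis.
- cap2 (a joint): Push-on cap of jar2, white, 43 mm diameter, 22 mm tall. Value in m: 0 = standing 7 mm proud, 0.007 = fully home on the glass shoulder; starts at 0 to 0.005. It takes about 9 N straight down to move it, and it stays where it is left, also when the jar is lifted by it. None if the jar is absent.
- jar3: Amber glass jar, round: glass body 48 mm diameter and 57 mm tall, above it a 35 mm neck with a white push-on cap; 80 mm tall over a cap that is home, 87 mm over one fully proud; 115 to 200 g. 2 to 4 of the four jars are present (the others read None), upright on the bench right of the box at the start. Origin: centre of the underside, z up along the axis.
- cap3 (a joint): Push-on cap of jar3, white, 43 mm diameter, 22 mm tall. Value in m: 0 = standing 7 mm proud, 0.007 = fully home on the glass shoulder; starts at 0 to 0.005. It takes about 9 N straight down to move it, and it stays where it is left, also when the jar is lifted by it. None if the jar is absent.
- jar4: Amber glass jar, round: glass body 48 mm diameter and 57 mm tall, above it a 35 mm neck with a white push-on cap; 80 mm tall over a cap that is home, 87 mm over one fully proud; 115 to 200 g. 2 to 4 of the four jars are present (the others read None), upright on the bench right of the box at the start. Origin: centre of the underside, z up along the axis.
- cap4 (a joint): Push-on cap of jar4, white, 43 mm diameter, 22 mm tall. Value in m: 0 = standing 7 mm proud, 0.007 = fully home on the glass shoulder; starts at 0 to 0.005. It takes about 9 N straight down to move it, and it stays where it is left, also when the jar is lifted by it. None if the jar is absent.
- pod1: Desiccant pod: white ball 17 mm in diameter with a thin grey seam, 10 g. 4 to 7 of the seven are present (the others read None), loose in the beaker at the start. Origin: centre of the ball.
- pod2: Desiccant pod: white ball 17 mm in diameter with a thin grey seam, 10 g. 4 to 7 of the seven are present (the others read None), loose in the beaker at the start. Origin: centre of the ball.
- pod3: Desiccant pod: white ball 17 mm in diameter with a thin grey seam, 10 g. 4 to 7 of the seven are present (the others read None), loose in the beaker at the start. Origin: centre of the ball.
- pod4: Desiccant pod: white ball 17 mm in diameter with a thin grey seam, 10 g. 4 to 7 of the seven are present (the others read None), loose in the beaker at the start. Origin: centre of the ball.
- pod5: Desiccant pod: white ball 17 mm in diameter with a thin grey seam, 10 g. 4 to 7 of the seven are present (the others read None), loose in the beaker at the start. Origin: centre of the ball.
- pod6: Desiccant pod: white ball 17 mm in diameter with a thin grey seam, 10 g. 4 to 7 of the seven are present (the others read None), loose in the beaker at the start. Origin: centre of the ball.
- pod7: Desiccant pod: white ball 17 mm in diameter with a thin grey seam, 10 g. 4 to 7 of the seven are present (the others read None), loose in the beaker at the start. Origin: centre of the ball.
- amber_bottle: Bystander: capped amber bottle, 60 mm diameter, 130 mm tall, beyond the jars. Origin: underside.
- wash_bottle: Bystander: white wash bottle with a spout, 64 mm diameter, 190 mm tall, left beyond the tray. Origin: underside.
- dish: Bystander: white porcelain dish, 100 mm diameter, 55 mm tall, beyond the tray. Origin: underside.
- spatula: Bystander: flat steel weighing spatula, 195 mm long, lying on the bench near the robot. Origin: underside.
There are look-alikes about, which are no part of the job. Leave any pink or purple look-alike of the jar1 alone.

How it is judged:
By the outcome, as a careful person would: the job done as asked, in the order asked, and still so for the second after the job is handed in, with the robot touching nothing.
Of jar1, jar2, jar3, jar4 only 2 to 4 are there at a start; the rules pass over those that are not, and their reading is None.
Of pod1, pod2, pod3, pod4, pod5, pod6, pod7 only 4 to 7 are there at a start; the rules pass over those that are not, and their reading is None.
At some moment in a run one of jar1, jar2, jar3, jar4 may be knocked a few centimetres aside while the robot is not near it.
It also fails if it takes over 210 s, if anything falls off the work surface, if the arm or the gripper's body presses on something with over 40 N, if the wrist force passes 120 N, or if a joint passes its speed limit or range.

### The arm

A 6-joint arm with a two-finger parallel gripper is mounted at the origin on the work surface. World frame = base frame: x ahead of the robot, y to its left, z up, the work surface at z = 0. Lengths are in mm, angles in rad, forces in N, time in s.
With the tool pointing down it reaches from about 275 to 750 mm from the base axis. Payload 10.2 kg.
Tool frame: the origin (TCP) lies on the centre line of the jaws, within the pads' length; the fingertips stand 19 mm ahead of it and the grasp point (between the pads) is the TCP; z points along the fingers, y is the line along which they close (so a half turn about z gives the same grasp; the last joint's range is limited). The gripper opens to 85 mm and grips with 20 to 120 N. Pads are 22 mm wide; open, the fingers measure 114 mm over their backs; the gripper's body (76 mm by 85 mm) begins 54 mm behind the grasp point. The pads swing forward as they close: fully open they stand 13 mm farther back than shut.
Start: joints at [-1.489, 0.313, 1.498, -0, 1.331, -0.223], TCP at [157.541, -500.811, 226.994] pointing down, gripper open.
Joint ranges: [-2.94, 2.94], [-0.97, 2.17], [0.19, 2.56], [-1.23, 4.37], [0.02, 3.11], [-2.88, 2.88]. Speed limits (rad/s): [2.39, 2.39, 3.01, 3.14, 3.14, 3.14].

### API

Orientations are given as a unit quaternion [w, x, y, z].
In Python, from rig import sense, capture, finish_job, regions_of, mark_of gives the robot as it stands.
- The arm moves only by the tool jog_arm, never from a script. Its argument "series" is text: rows parted by semicolons, each of 7 numbers parted by spaces: the shift along the tool's x, y, z in units of 0.4 m (1.0 is 0.4 m), then the turn, a rotation vector about the tool's x, y, z in units of pi/2 rad (1.0 is pi/2 rad), then the opening, from -1 (shut) to 1 (fully open). A call has 1 to 20 rows; each row is the pose to reach, as a shift and turn from the pose commanded when the call began, along the tool's axes at that moment; what a row does not reach only later rows make up. A row lasts 1/8 s, in which the tool goes at most 62.5 mm and 10.7 degrees, less where a joint would pass 70% of its speed; a pose out of reach is approached as far as the arm can. A call with a number of a shift or a turn outside -1 to 1 is refused whole. A call with a gripper value outside its range is refused whole. The fingers move at their own pace and stop on an object; "grip_force" is the grip in N (left out, the last holds). Time passes only in rows, so rows that repeat a pose let the fingers close. It gives the time, the measured TCP pose, the force, the opening and the grip force at its end, in the units of the state.
- sense(): the state, without advancing time (a new reading comes with each control period).
- capture(name): name is "scene" or "top" or "wrist"; returns a dict with "img" (480x640x3 uint8, red, green, blue), "intrinsics" (3x3 intrinsics, pixels), "R" (3x3) and "t" (3): a world point X has camera coordinates R X + t. Camera axes: x right, y down, z forward; pixel columns grow to the right and rows downward; lengths in mm; the calibration is good to about 2 mm. The wrist camera is an equidistant fisheye: a pixel r from the principal point sees the ray r / f radians off the axis. A picture is of the moment at which its call begins. There is no depth.
- finish_job(): hands the job in; it is judged then, once.
Trained networks look in a picture, given as the dict that the camera call returned (one of the last four; its "shot" number tells which), for a name from the list of things; names that differ only in an ending like _2 or _b are one class to them, and where a whole thing is asked for, a point or a joint stands for the part that bears it (a point fixed in the world has none). Each returns a list of dicts, best first, with "confidence" (0 to 1); they miss things now and then, are a little off and sometimes report something else, mostly with a low value. They report only what shows in the picture. A call takes as long as a camera call. They do not tell look-alikes from the thing itself.
- regions_of(label, picture): "region" (480x640 bool, what is visible of it) and "point" ([row, column] in pixels, amid what is visible of it).
- mark_of(label, picture): "point" ([row, column] in pixels: a listed point, or the origin of a listed thing).
The state is a dict: "time_s": time; "joints": joint angles; "dq": joint speeds; "tau": joint torques, N m; "eef_pos": TCP position; "ee_rot": TCP orientation; "force": force on the tool from outside, world axes, zero at the start; "wrist_torque": the same for the moment, N m; "grip_width": opening from 0.0 (shut) to 1.0 (fully open); "grip_force": force on a finger pad.
Only numpy, scipy, OpenCV 4.12 (cv2) and the standard library are available. Lean on these libraries where they do the work, as an engineer would, in place of code of your own. Each camera call takes 0.05 s, during which the arm holds its last target. There are 200 camera calls.

## Working session

There is one attempt and no reset: what is moved stays moved. The work goes in short steps, Python scripts to look and compute and a tool call to move; the robot and the scene stay as the last step left them, time stands still between calls to the robot, and variables do not carry over. Pictures are saved under pics/ and viewed, at most 14 in all, crops included, and the job is handed in when it is done.

Besides the shell and the picture viewer there is one more tool, called as name(argument=value, ...), one argument or row to a line, values as JSON. jog_arm: Moves the arm, as the interface text tells. Shifts and turns lie within -1 to 1; 1 stands for 0.4 m of shift or pi/2 rad of turn. Its arguments: {"type":"object","properties":{"series":{"type":"string"},"grip_force":{"type":"number"}},"required":["series"]}

```bash
ls; mkdir -p pics; cat > h.py <<'E'
import numpy as np, cv2
from rig import sense, capture, finish_job, regions_of, mark_of
def save(p,n): cv2.imwrite(f'pics/{n}.png',p['img'][:,:,::-1])
def ray(p,rc):
    K=np.array(p['intrinsics']);R=np.array(p['R']);t=np.array(p['t'])
    d=R.T@np.array([(rc[1]-K[0,2])/K[0,0],(rc[0]-K[1,2])/K[1,1],1.]);return -R.T@t,d
def onz(p,rc,z):
    c,d=ray(p,rc);return c+d*(z-c[2])/d[2]
def proj(p,X):
    K=np.array(p['intrinsics']);c=np.array(p['R'])@np.array(X,float)+np.array(p['t']);u=K@c;return u[1]/u[2],u[0]/u[2]
E
python3 - <<'E'
from h import *
s=sense();print({k:np.round(v,3) for k,v in s.items()})
for n in('scene','top'):
    p=capture(n);save(p,n+'0');print(n,p['intrinsics'],p['R'],p['t'])
    for l in('box','lid_tab','tray','beaker','jar1','pod1','amber_bottle','wash_bottle','dish','spatula'):
        for m in mark_of(l,p):
            print(l,np.round(m['point']),round(m['confidence'],2),np.round(onz(p,m['point'],0)))
E
```

```text
pics
{'time_s': np.float64(0.0), 'joints': array([-1.489,  0.313,  1.498, -0.   ,  1.331, -0.223]), 'dq': array([-0.001, -0.   ,  0.001, -0.001,  0.   , -0.001]), 'tau': array([-2.0000e-03, -4.1226e+01, -2.5974e+01, -0.0000e+00,  4.0000e-03,
        0.0000e+00]), 'eef_pos': array([ 157.515, -500.548,  226.452]), 'ee_rot': array([-0.001,  0.988,  0.152,  0.   ]), 'force': array([-0.706,  0.65 , -0.128]), 'wrist_torque': array([ 0.001,  0.042, -0.008]), 'grip_force': np.float64(0.0), 'grip_width': np.float64(1.001)}
scene [[504.61224941   0.         322.14760573]
 [  0.         504.61224941 240.54566161]
 [  0.           0.           1.        ]] [[ 0.40198073  0.91550918  0.01595092]
 [ 0.70748567 -0.29948897 -0.6401331 ]
 [-0.58127061  0.26860622 -0.76809842]] [-254.58121699 -306.48227808 1606.22970548]
box [270. 318.] 0.67 [549.  24.   0.]
box [212. 417.] 0.49 [472. 365.   0.]
lid_tab [228. 345.] 0.98 [447. 149.   0.]
tray [210. 419.] 0.86 [470. 372.   0.]
beaker [208. 418.] 0.88 [460. 374.   0.]
jar1 [268. 134.] 0.86 [ 362. -404.    0.]
jar1 [278. 182.] 0.84 [ 438. -301.    0.]
jar
[... 678 characters left out ...]
[264. 172.] 0.47 [474. 369.   0.]
tray [265. 174.] 0.73 [471. 363.   0.]
tray [266. 160.] 0.31 [469. 394.   0.]
beaker [264. 169.] 0.67 [474. 375.   0.]
beaker [268. 170.] 0.65 [465. 372.   0.]
jar1 [279. 513.] 0.91 [ 461. -406.    0.]
jar1 [226. 507.] 0.61 [ 580. -393.    0.]
jar1 [284. 465.] 0.59 [ 445. -298.    0.]
pod1 [260. 173.] 0.58 [484. 366.   0.]
pod1 [266. 171.] 0.47 [469. 369.   0.]
pod1 [265. 162.] 0.45 [472. 391.   0.]
pod1 [267. 166.] 0.44 [468. 381.   0.]
amber_bottle [176. 451.] 0.92 [ 692. -264.    0.]
wash_bottle [191. 125.] 0.83 [638. 483.   0.]
wash_bottle [267. 171.] 0.37 [468. 371.   0.]
dish [169. 200.] 0.77 [693. 314.   0.]
spatula [302. 396.] 0.6 [ 402. -142.    0.]
```

View pics/scene0.png

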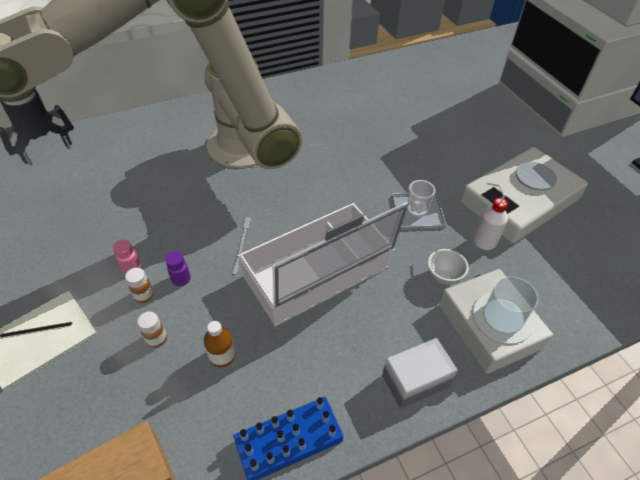

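View pics/top0.png

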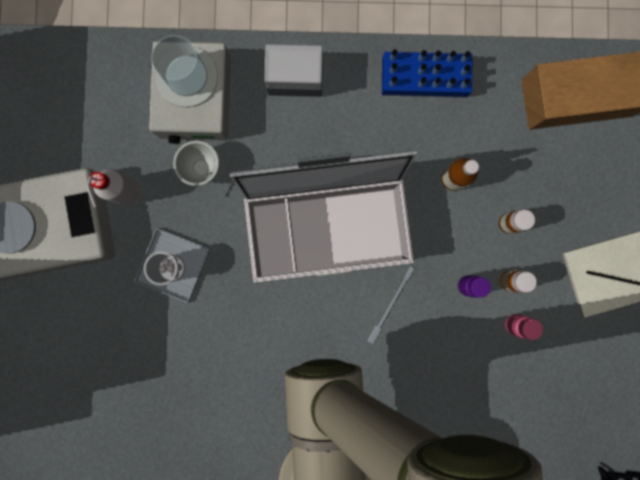

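Top view: white-capped amber jars at about (col 519, row 281) and (517, 221). Look-alikes are purple at (475, 286) and pink at (525, 327). The scene view shows the same four at (139, 288), (152, 330), (178, 268) and (126, 256). The two amber ones with white caps fit the description, and I'll confirm that in a crop.

```bash
cat >> h.py <<'E'
from scipy.optimize import minimize
def sil(p,prof,x,y,z0=0):
    a=np.linspace(0,2*np.pi,40);m=np.zeros((480*4,640*4),np.uint8)
    for (r1,z1),(r2,z2) in zip(prof[:-1],prof[1:]):
        P=np.array([proj(p,(x+r*np.cos(t),y+r*np.sin(t),z0+z))[::-1] for r,z in((r1,z1),(r2,z2)) for t in a])
        cv2.fillConvexPoly(m,cv2.convexHull(((P+.5)*4).round().astype(np.int32)),255)
    return cv2.resize(m,(640,480),interpolation=cv2.INTER_AREA)/255.
JAR=[(24,0),(24,57),(21.5,62),(21.5,83)]
BEA=[(30,0),(35,80)]
def fit(views,prof,x0,z0=0):
    def c(v):
        e=0
        for p,g in views:
            s=sil(p,prof,*v,z0);e+=1-np.minimum(s,g).sum()/np.maximum(s,g).sum()
        return e/len(views)
    r=minimize(c,x0,method='Nelder-Mead',options=dict(initial_simplex=np.array(x0)+[[0,0],[10,0],[0,10]],xatol=.3,fatol=1e-4))
    return r.x.round(1),round(r.fun,3)
def near(label,p,xyz):
    q=np.array(proj(p,xyz));c=[r for r in regions_of(label,p) if np.hypot(*(np.array(r['point'])-q))<25]
    return c[0]['region'] if c else None
def locate(label,ps,prof,x0,z0=0,zc=40):
    v=[(p,near(label,p,(*x0,zc+z0))) for p in ps];v=[a for a in v if a[1] is not None]
    return [len(v)]+[fit([a],prof,x0,z0) for a in v]+[fit(v,prof,x0,z0)] if v else None
E
cat > a.py <<'E'
from h import *
ps=[capture(n) for n in('scene','top')]
for x0 in((460,-400),(580,-396)): print(locate('jar1',ps,JAR,x0))
print(locate('beaker',ps,BEA,(465,372),3))
a=ps[0]['img'][220:370,90:250];b=ps[1]['img'][140:300,225:425]
save({'img':cv2.resize(a,None,fx=4,fy=4,interpolation=3)},'cj');save({'img':cv2.resize(b,None,fx=4,fy=3.75,interpolation=3)},'cb')
E
python3 a.py
```

```text
[1, (array([ 451.8, -398.1]), np.float64(0.042)), (array([ 451.8, -398.1]), np.float64(0.042))]
[2, (array([ 585. , -394.7]), np.float64(0.041)), (array([ 586.6, -395.3]), np.float64(0.047)), (array([ 586.1, -394.9]), np.float64(0.052))]
[2, (array([463.4, 369.5]), np.float64(0.041)), (array([465.6, 367.5]), np.float64(0.181)), (array([465. , 367.9]), np.float64(0.123))]
```

View pics/cj.png

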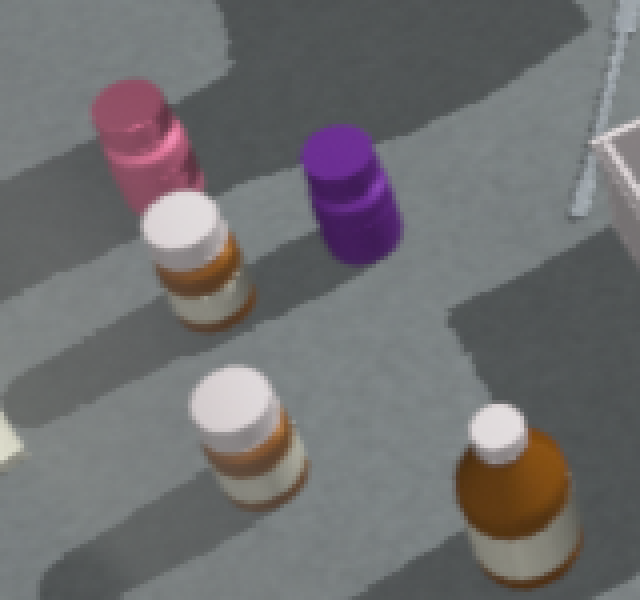

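View pics/cb.png

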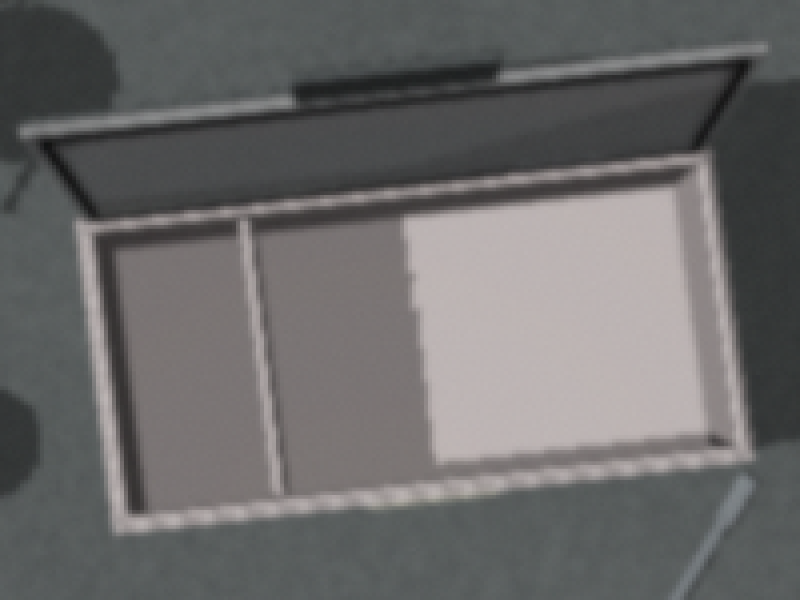

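The crop shows exactly two amber, white-capped jars, at (139, 288) and (152, 330) in the scene. Pink, purple and the narrow-capped amber bottle are not ours. The box rim corners in the top crop are about (115,532), (753,460), (710,152) and (78,222).

```bash
cat > b.py <<'E'
from h import *
p=capture('top');q=capture('scene')
W=[]
for c,r in((115,532),(753,460),(710,152),(78,222)):
    X=onz(p,(140+r/3.75-.5,225+c/4-.5),90);W.append(X[:2]);print(X.round())
W=np.array(W);L=np.array([(-85,165),(-85,-165),(85,-165),(85,165)])
c=W.mean(0);A=W-c;th=np.arctan2((L[:,0]*A[:,1]-L[:,1]*A[:,0]).sum(),(L*A).sum());print('box',c.round(1),'yaw',th.round(3))
R=np.array([[np.cos(th),-np.sin(th)],[np.sin(th),np.cos(th)]])
for l in((0,122),(0,-40),(0,-120),(0,20)):print(l,(c+R@l).round())
for pp in(p,q):
    m=mark_of('lid_tab',pp)[0]
    for a in np.arange(1.4,1.95,.05):
        X=[*(c+R@[85-186*np.cos(a),0]),90+186*np.sin(a)];print(a.round(2),np.round(X),np.round(np.array(proj(pp,X))-m['point'],1)) if a in() or np.hypot(*(np.array(proj(pp,X))-m['point']))<9 else 0
print(locate('jar1',[q,p],JAR,(455,-400)))
E
python3 b.py
```

```text
[443. 170.  90.]
[ 491. -160.   90.]
[ 663. -135.   90.]
[615. 195.  90.]
box [553.1  17.4] yaw 0.144
(0, 122) [536. 138.]
(0, -40) [559. -22.]
(0, -120) [ 570. -101.]
(0, 20) [550.  37.]
1.65 [652.  32. 275.] [4.4 1.7]
1.7 [661.  33. 274.] [-0.8  1.1]
1.75 [670.  34. 273.] [-5.9  0.4]
1.6 [643.  30. 276.] [-4.5 -5.8]
1.65 [652.  32. 275.] [-1.4 -3.3]
1.7 [661.  33. 274.] [ 1.8 -0.8]
1.75 [670.  34. 273.] [5.2 1.7]
[2, (array([ 451. , -398.1]), np.float64(0.081)), (array([ 456.1, -397.7]), np.float64(0.046)), (array([ 455.8, -397.8]), np.float64(0.088))]
```

```bash
cat > g.py <<'E'
# usage: g.py x,y,z,yawdeg[,pitch,roll] ... ; rotation = Rz(yaw) Ry(pitch) Rx(roll) applied to tool-down; prints rows for each
import sys; from h import *
from scipy.spatial.transform import Rotation as T
s=sense();q=s['ee_rot'];R0=T.from_quat([q[1],q[2],q[3],q[0]]);p0=np.array(s['eef_pos'])
D=T.from_matrix(np.diag([1,-1,-1]))
print('now',p0.round(1),'x',R0.as_matrix()[:,0].round(2),'z',R0.as_matrix()[:,2].round(2),'F',np.round(s['force'],1),'J',np.round(s['joints'],2),'w',round(float(s['grip_width']),3),'t',round(float(s['time_s']),1))
for a in sys.argv[1:]:
    v=[float(k) for k in a.split(',')];v+=[0]*(6-len(v))
    R=T.from_euler('ZYX',v[3:6],degrees=True)*D
    sh=R0.inv().apply(np.array(v[:3])-p0)/400;rv=(R0.inv()*R).as_rotvec()/(np.pi/2)
    n=max(np.linalg.norm(sh)*400/62.5,np.linalg.norm(rv)*90/10.7)
    print(a,'|',' '.join(f'{k:.4f}' for k in np.r_[sh,rv]),'| n',np.ceil(n))
E
python3 g.py 455,-398,180,45 455,-398,120,45 455,-398,96,45
```

```text
now [ 157.5 -500.8  227. ] x [0.95 0.3  0.  ] z [-0.  0. -1.] F [ 0.5 -0.3  1.2] J [-1.49  0.31  1.5  -0.    1.33 -0.22] w 1.002 t 1.8
455,-398,180,45 | 0.7865 -0.0220 0.1174 -0.0000 -0.0000 -0.3060 | n 6.0
455,-398,120,45 | 0.7865 -0.0220 0.2674 -0.0000 -0.0000 -0.3060 | n 6.0
455,-398,96,45 | 0.7865 -0.0220 0.3274 -0.0000 -0.0000 -0.3060 | n 6.0
```

jog_arm(
  series="0.7865 -0.022 0.1174 0 0 -0.306 -1;0.7865 -0.022 0.1174 0 0 -0.306 -1;0.7865 -0.022 0.1174 0 0 -0.306 -1;0.7865 -0.022 0.1174 0 0 -0.306 -1;0.7865 -0.022 0.1174 0 0 -0.306 -1;0.7865 -0.022 0.1174 0 0 -0.306 -1;0.7865 -0.022 0.1174 0 0 -0.306 -1;0.7865 -0.022 0.1174 0 0 -0.306 -1;0.7865 -0.022 0.1174 0 0 -0.306 -1;0.7865 -0.022 0.1174 0 0 -0.306 -1;0.7865 -0.022 0.2 0 0 -0.306 -1;0.7865 -0.022 0.2674 0 0 -0.306 -1;0.7865 -0.022 0.2924 0 0 -0.306 -1;0.7865 -0.022 0.305 0 0 -0.306 -1;0.7865 -0.022 0.315 0 0 -0.306 -1;0.7865 -0.022 0.32 0 0 -0.306 -1",
)

```text
time_s: 3.8
eef_pos: [455.2, -398.2, 99.4]
ee_rot: [0.0, 0.924, 0.383, 0.0]
force: [-0.2, -0.2, 0.2]
grip_width: -0.004
grip_force: 0.0
```

```bash
python3 g.py 455,-398,96,45
```

```text
now [ 455.2 -398.2   99.4] x [ 0.71  0.71 -0.  ] z [ 0. -0. -1.] F [-0.2 -0.2  0.2] J [-0.91  0.6   1.4   0.    1.13 -0.13] w -0.004 t 3.8
455,-398,96,45 | 0.0001 -0.0007 0.0086 0.0006 0.0001 0.0001 | n 1.0
```

jog_arm(
  series="0 0 0.003 0 0 0 -1;0 0 0.006 0 0 0 -1;0 0 0.009 0 0 0 -1",
)

```text
time_s: 4.18
eef_pos: [455.0, -398.0, 95.4]
ee_rot: [0.0, 0.924, 0.383, 0.0]
force: [0.2, 0.2, 0.2]
grip_width: 0.002
grip_force: 0.0
```

```bash
python3 - <<'E'
from h import *
p=capture('scene');q=capture('top');print(locate('jar1',[p,q],JAR,(455,-400)),locate('jar1',[p,q],JAR,(586,-395)))
save({'img':cv2.resize(p['img'][180:370,60:260],None,fx=4,fy=3.1,interpolation=3)},'c2')
E
```

```text
[2, (array([ 453.4, -398. ]), np.float64(0.138)), (array([ 456.4, -396. ]), np.float64(0.233)), (array([ 456.1, -397.3]), np.float64(0.188))] [2, (array([ 583.4, -395.1]), np.float64(0.055)), (array([ 586.8, -395.3]), np.float64(0.042)), (array([ 585.7, -394.5]), np.float64(0.071))]
```

View pics/c2.png

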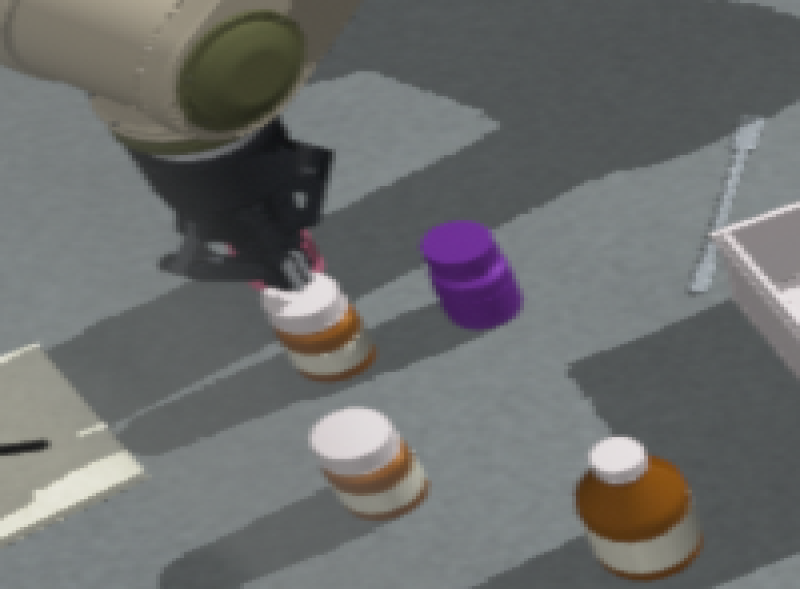

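The shut fingertips are centred right above the near jar's cap. I'll keep going down until there is contact.

jog_arm(
  series="0 0 0.005 0 0 0 -1;0 0 0.01 0 0 0 -1",
)

```text
time_s: 4.72
eef_pos: [455.0, -398.0, 91.2]
ee_rot: [-0.0, 0.924, 0.383, -0.0]
force: [-0.1, 0.9, 1.2]
grip_width: -0.001
grip_force: 0.0
```

jog_arm(
  series="0 0 0.004 0 0 0 -1;0 0 0.008 0 0 0 -1",
)

```text
time_s: 4.97
eef_pos: [455.0, -398.0, 88.1]
ee_rot: [-0.0, 0.924, 0.383, -0.0]
force: [-1.0, -0.4, 0.4]
grip_width: 0.001
grip_force: 0.0
```

```bash
python3 - <<'E'
from h import *
p=capture('scene');q=capture('top');w=capture('wrist')
a=cv2.resize(p['img'][210:320,80:210],None,fx=3,fy=3,interpolation=3)
b=cv2.resize(q['img'][230:330,450:560],(390,330),interpolation=3)
c=cv2.resize(w['img'],(780,585))[130:400]
save({'img':np.vstack([np.hstack([a,b]),c[:270]])},'c3')
print(proj(p,(455,-398,69)),proj(p,(455,-398,83)),sense()['force'])
E
```

```text
(np.float64(279.1654884721931), np.float64(136.43657545417176)) (np.float64(275.65853516525186), np.float64(134.82753786452278)) [-0.33317927  0.17294406 -0.48449056]
```

View pics/c3.png

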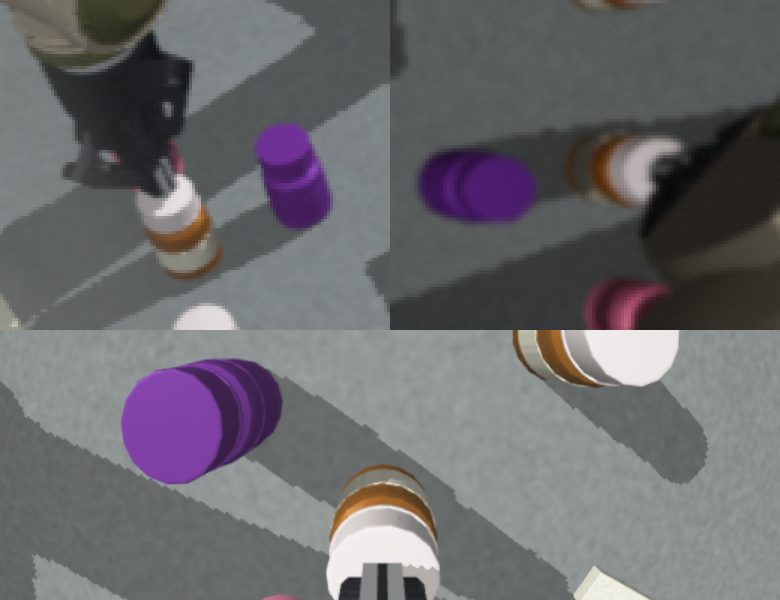

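The scene crop shows the tips still just over the cap centre, touching nothing yet. I'll keep going in small steps.

jog_arm(
  series="0 0 0.004 0 0 0 -1;0 0 0.008 0 0 0 -1",
)

```text
time_s: 5.38
eef_pos: [455.0, -398.0, 84.9]
ee_rot: [0.0, 0.924, 0.383, -0.0]
force: [1.5, 0.2, -0.3]
grip_width: -0.003
grip_force: 0.0
```

jog_arm(
  series="0 0 0.003 0 0 0 -1;0 0 0.006 0 0 0 -1",
)

```text
time_s: 5.62
eef_pos: [455.0, -398.0, 82.5]
ee_rot: [0.0, 0.924, 0.383, 0.0]
force: [-1.0, 0.8, 8.3]
grip_width: -0.003
grip_force: 4.4
```

```bash
python3 - <<'E'
from h import *
w=capture('wrist');save(w,'w4');print(w['R'],w['t'],w['intrinsics'][0],sense()['force'])
E
```

```text
[[ 0.70673575 -0.70747641 -0.00131115]
 [-0.67479846 -0.67464645  0.29916417]
 [-0.21253616 -0.21054525 -0.95420075]] [-602.48557027   43.19570163  254.7621428 ] [371.64829954   0.         313.28007328] [-0.42075893 -0.79823787  1.1182402 ]
```

View pics/w4.png

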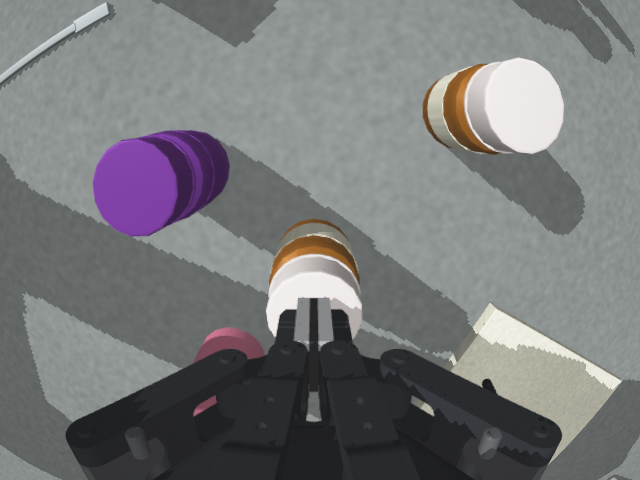

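The jar's cap lies under the shut tips, and contact came at TCP z of about 83. I'll press on until the force rises well past 9 N.

jog_arm(
  series="0 0 0.004 0 0 0 -1;0 0 0.006 0 0 0 -1",
)

```text
time_s: 5.92
eef_pos: [455.3, -398.3, 81.3]
ee_rot: [0.001, 0.924, 0.383, 0.0]
force: [-1.5, 2.1, 9.4]
grip_width: 0.003
grip_force: 4.4
```

jog_arm(
  series="0 0 0.003 0 0 0 -1;0 0 0.005 0 0 0 -1",
)

```text
time_s: 6.18
eef_pos: [455.3, -398.3, 79.4]
ee_rot: [0.001, 0.924, 0.383, 0.0]
force: [-1.6, 1.6, 9.3]
grip_width: -0.002
grip_force: 4.4
```

jog_arm(
  series="0 0 0.003 0 0 0 -1;0 0 0.005 0 0 0 -1",
)

```text
time_s: 6.42
eef_pos: [455.3, -398.3, 77.4]
ee_rot: [0.001, 0.924, 0.383, 0.0]
force: [-2.2, 2.0, 8.2]
grip_width: -0.001
grip_force: 4.4
```

jog_arm(
  series="0 0 0.003 0 0 0 -1;0 0 0.005 0 0 0 -1",
)

```text
time_s: 6.68
eef_pos: [455.4, -398.4, 75.7]
ee_rot: [0.001, 0.924, 0.383, 0.0]
force: [-2.8, 3.7, 14.4]
grip_width: -0.0
grip_force: 7.2
```

jog_arm(
  series="0 0 0.003 0 0 0 -1;0 0 0.005 0 0 0 -1",
)

```text
time_s: 6.92
eef_pos: [455.8, -399.0, 75.7]
ee_rot: [0.002, 0.924, 0.383, 0.001]
force: [-4.5, 5.0, 27.3]
grip_width: 0.004
grip_force: 13.9
```

The force rose to 27 N with z stopped at 75.7, so cap A is home after about 7 mm of travel. The shut tips effectively sit about 4 mm behind the TCP. Next is jar B.

jog_arm(
  series="0 0 -0.05 0 0 0 -1;0 0 -0.1 0 0 0 -1;0 0 -0.1 0 0 0 -1;0 0 -0.1 0 0 0 -1",
)

```text
time_s: 7.42
eef_pos: [454.7, -397.7, 111.2]
ee_rot: [-0.001, 0.924, 0.383, -0.0]
force: [-0.4, 0.6, 0.3]
grip_width: 0.003
grip_force: 0.0
```

```bash
python3 - <<'E'
from h import *
ps=[capture('scene'),capture('top')]
print(locate('jar1',ps,JAR,(586,-395)))
E
python3 g.py 586,-395,110,45 586,-395,76,45
```

```text
[2, (array([ 585.3, -395.2]), np.float64(0.046)), (array([ 586.9, -394.8]), np.float64(0.058)), (array([ 586.3, -394.9]), np.float64(0.06))]
now [ 454.8 -397.8  111.4] x [0.71 0.71 0.  ] z [-0.  0. -1.] F [ 0.1 -0.7 -0.3] J [-0.91  0.59  1.39  0.    1.16 -0.13] w -0.001 t 7.6
586,-395,110,45 | 0.2368 0.2270 0.0033 -0.0008 -0.0001 0.0001 | n 3.0
586,-395,76,45 | 0.2368 0.2271 0.0883 -0.0008 -0.0001 0.0001 | n 3.0
```

jog_arm(
  series="0.237 0.227 0 0 0 0 -1;0.237 0.227 0 0 0 0 -1;0.237 0.227 0 0 0 0 -1;0.237 0.227 0 0 0 0 -1;0.237 0.227 0.03 0 0 0 -1;0.237 0.227 0.05 0 0 0 -1;0.237 0.227 0.06 0 0 0 -1;0.237 0.227 0.066 0 0 0 -1;0.237 0.227 0.071 0 0 0 -1;0.237 0.227 0.075 0 0 0 -1;0.237 0.227 0.079 0 0 0 -1;0.237 0.227 0.083 0 0 0 -1",
)

```text
time_s: 9.12
eef_pos: [586.7, -395.5, 80.8]
ee_rot: [0.001, 0.924, 0.383, 0.0]
force: [-2.2, 1.1, 9.7]
grip_width: -0.001
grip_force: 4.5
```

jog_arm(
  series="0 0 0.003 0 0 0 -1;0 0 0.005 0 0 0 -1",
)

```text
time_s: 9.38
eef_pos: [586.6, -395.5, 78.8]
ee_rot: [0.001, 0.924, 0.383, 0.0]
force: [-2.7, 2.9, 8.8]
grip_width: -0.002
grip_force: 4.4
```

jog_arm(
  series="0 0 0.003 0 0 0 -1;0 0 0.006 0 0 0 -1",
)

```text
time_s: 9.62
eef_pos: [586.7, -395.5, 76.4]
ee_rot: [0.001, 0.924, 0.383, 0.0]
force: [-1.9, 2.0, 7.2]
grip_width: 0.002
grip_force: 4.4
```

jog_arm(
  series="0 0 0.003 0 0 0 -1;0 0 0.008 0 0 0 -1;0 0 0.01 0 0 0 -1",
)

```text
time_s: 10.0
eef_pos: [587.5, -396.2, 75.8]
ee_rot: [0.003, 0.924, 0.383, 0.001]
force: [-4.8, 5.1, 28.3]
grip_width: 0.002
grip_force: 13.7
```

jog_arm(
  series="0 0 -0.05 0 0 0 -1;0 0 -0.1 0 0 0 -1;0 0 -0.1 0 0 0 1;0 0 -0.1 0 0 0 1;0 0 -0.1 0 0 0 1;0 0 -0.1 0 0 0 1;0 0 -0.1 0 0 0 1;0 0 -0.05 0 0 0 1;0 0 0 0 0 0 1;0 0 0.05 0 0 0 1;0 0 0.07 0 0 0 1;0 0 0.09 0 0 0 1",
)

```text
time_s: 11.5
eef_pos: [586.4, -395.3, 34.4]
ee_rot: [0.0, 0.924, 0.383, 0.0]
force: [0.2, -0.8, -0.1]
grip_width: 0.999
grip_force: 0.0
```

```bash
python3 - <<'E'
from h import *
p=capture('scene');a=cv2.resize(p['img'][230:390,70:230],(600,600),interpolation=3);save({'img':a},'c5')
E
python3 g.py 586.5,-395,22,45
```

```text
now [ 586.1 -395.    33.3] x [0.71 0.71 0.  ] z [-0.  0. -1.] F [ 0.3  0.2 -1. ] J [-0.76  0.89  1.05  0.    1.19  0.03] w 1.003 t 11.6
586.5,-395,22,45 | 0.0008 0.0008 0.0283 -0.0006 -0.0000 0.0000 | n 1.0
```

View pics/c5.png

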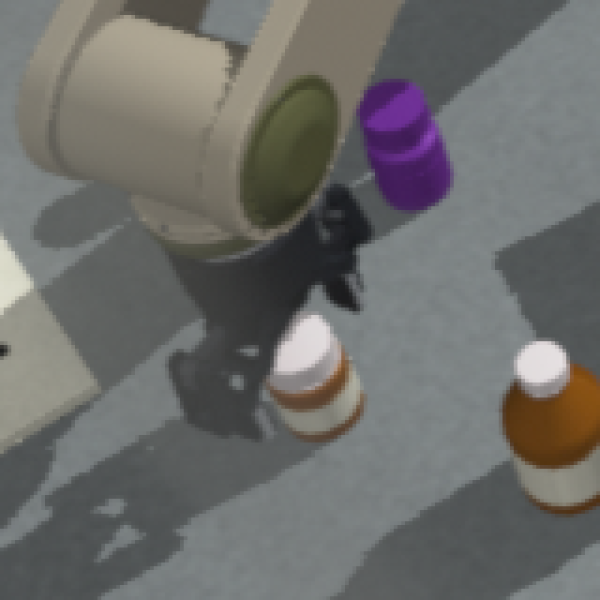

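The open fingers straddle jar B, with the bottle well clear at the right. I'll go a little lower, then close.

jog_arm(
  series="0 0 0.01 0 0 0 1;0 0 0.02 0 0 0 1;0 0 0.02 0 0 0 1",
)

```text
time_s: 11.92
eef_pos: [586.2, -395.1, 26.4]
ee_rot: [-0.0, 0.924, 0.383, -0.0]
force: [0.4, 0.2, -0.1]
grip_width: 1.0
grip_force: 0.0
```

jog_arm(
  series="0 0 0 0 0 0 -1;0 0 0 0 0 0 -1;0 0 0 0 0 0 -1;0 0 0 0 0 0 -1;0 0 0 0 0 0 -1;0 0 0 0 0 0 -1;0 0 0 0 0 0 -1;0 0 0 0 0 0 -1",
  grip_force=30,
)

```text
time_s: 12.92
eef_pos: [586.4, -395.3, 27.0]
ee_rot: [0.0, 0.924, 0.383, 0.0]
force: [-0.2, 0.5, 5.3]
grip_width: 0.549
grip_force: 31.4
```

```bash
python3 g.py 586.4,-395,165,45 564,-92,165,98.25 564,-92,60,98.25 564,-92,33,98.25
```

```text
now [ 586.4 -395.3   27. ] x [0.71 0.71 0.  ] z [ 0. -0. -1.] F [-0.2  0.5  5.3] J [-0.76  0.9   1.06  0.    1.18  0.03] w 0.549 t 12.9
586.4,-395,165,45 | 0.0006 -0.0003 -0.3450 0.0004 -0.0000 0.0000 | n 3.0
564,-92,165,98.25 | 0.4967 -0.5755 -0.3453 0.0003 0.0002 -0.5916 | n 6.0
564,-92,60,98.25 | 0.4967 -0.5756 -0.0828 0.0003 0.0002 -0.5916 | n 5.0
564,-92,33,98.25 | 0.4967 -0.5757 -0.0153 0.0003 0.0002 -0.5916 | n 5.0
```

jog_arm(
  series="0 0 -0.1 0 0 0 -1;0 0 -0.2 0 0 0 -1;0 0 -0.345 0 0 0 -1;0 0 -0.345 0 0 0 -1;0 0 -0.345 0 0 0 -1;0.1 -0.115 -0.345 0 0 -0.118 -1;0.2 -0.23 -0.345 0 0 -0.236 -1;0.3 -0.345 -0.345 0 0 -0.354 -1;0.4 -0.46 -0.345 0 0 -0.473 -1;0.497 -0.576 -0.345 0 0 -0.592 -1;0.497 -0.576 -0.345 0 0 -0.592 -1;0.497 -0.576 -0.345 0 0 -0.592 -1;0.497 -0.576 -0.345 0 0 -0.592 -1;0.497 -0.576 -0.345 0 0 -0.592 -1",
)

```text
time_s: 14.68
eef_pos: [563.8, -92.6, 164.2]
ee_rot: [-0.0, 0.655, 0.756, -0.0]
force: [-0.1, -0.8, -0.8]
grip_width: 0.548
grip_force: 31.8
```

```bash
python3 - <<'E'
from h import *
p=capture('top');save({'img':cv2.resize(p['img'][130:310,225:545],(800,450),interpolation=3)},'c6')
q=capture('scene');print(locate('jar1',[q,p],JAR,(455,-400)))
E
python3 g.py 564,-92,50,98.25 564,-92,33,98.25
```

```text
[2, (array([ 450.7, -397.4]), np.float64(0.113)), (array([ 456.9, -397.1]), np.float64(0.04)), (array([ 456.9, -397. ]), np.float64(0.082))]
now [563.9 -92.  164.5] x [-0.14  0.99  0.  ] z [-0.  0. -1.] F [ 0.5 -0.  -1.6] J [-0.37  0.47  1.44  0.    1.23 -0.51] w 0.551 t 14.9
564,-92,50,98.25 | -0.0000 0.0004 0.2863 -0.0000 -0.0000 -0.0000 | n 2.0
564,-92,33,98.25 | -0.0000 0.0004 0.3288 -0.0000 -0.0000 -0.0000 | n 3.0
```

View pics/c6.png

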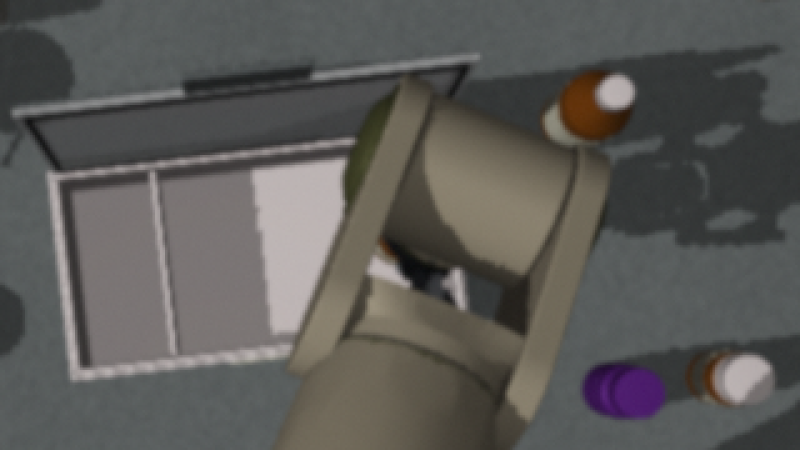

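The jar hangs over the right end of the bay and the wrist is near the lid. I'll place it 20 mm nearer the robot for clearance.

jog_arm(
  series="0 -0.05 0 0 0 0 -1;0 -0.05 0.1 0 0 0 -1;0 -0.05 0.2 0 0 0 -1;0 -0.05 0.27 0 0 0 -1;0 -0.05 0.3 0 0 0 -1;0 -0.05 0.315 0 0 0 -1;0 -0.05 0.322 0 0 0 -1;0 -0.05 0.327 0 0 0 -1",
)

```text
time_s: 15.88
eef_pos: [544.7, -94.7, 34.6]
ee_rot: [0.001, 0.654, 0.756, 0.0]
force: [2.2, 0.4, 2.7]
grip_width: 0.55
grip_force: 31.9
```

jog_arm(
  series="0 0 0.003 0 0 0 -1;0 0 0.005 0 0 0 -1",
)

```text
time_s: 16.12
eef_pos: [545.4, -94.9, 32.8]
ee_rot: [0.002, 0.654, 0.756, 0.001]
force: [6.7, -0.1, 2.6]
grip_width: 0.551
grip_force: 33.3
```

jog_arm(
  series="0 0 -0.02 0 0 0 -1;0 0.015 -0.02 0 0 0 -1;0 0.03 -0.02 0 0 0 -1;0 0.03 -0.01 0 0 0 -1;0 0.03 -0.003 0 0 0 -1",
)

```text
time_s: 16.75
eef_pos: [555.6, -92.7, 32.3]
ee_rot: [-0.001, 0.654, 0.756, -0.0]
force: [-0.3, 0.6, -1.1]
grip_width: 0.549
grip_force: 36.6
```

jog_arm(
  series="0 0 0.003 0 0 0 -1;0 0 0.006 0 0 0 -1",
)

```text
time_s: 17.0
eef_pos: [555.7, -92.7, 31.9]
ee_rot: [-0.0, 0.654, 0.756, -0.0]
force: [-10.4, 4.3, 23.4]
grip_width: 0.554
grip_force: 38.8
```

jog_arm(
  series="0 0 -0.004 0 0 0 -1;0 0 -0.005 0 0 0 0.35;0 0 -0.005 0 0 0 0.35;0 0 -0.005 0 0 0 0.35;0 0 -0.02 0 0 0 0.35;0 0 -0.1 0 0 0 0.35;0 0 -0.2 0 0 0 0.35;0 0 -0.3 0 0 0 0.35;0 0 -0.35 0 0 0 0.35",
)

```text
time_s: 18.12
eef_pos: [556.5, -93.0, 173.3]
ee_rot: [0.002, 0.654, 0.756, 0.001]
force: [-0.8, 0.2, -1.3]
grip_width: 0.675
grip_force: 0.0
```

```bash
python3 g.py 456.5,-397.5,190,45 456.5,-397.5,100,45 456.5,-397.5,26.5,45
```

```text
now [556.5 -93.  173.3] x [-0.14  0.99 -0.  ] z [ 0. -0. -1.] F [-0.8  0.2 -1.3] J [-0.37  0.44  1.46 -0.    1.24 -0.52] w 0.675 t 18.1
456.5,-397.5,190,45 | -0.7173 -0.3571 -0.0415 0.0023 0.0001 0.5921 | n 6.0
456.5,-397.5,100,45 | -0.7169 -0.3578 0.1835 0.0023 0.0001 0.5921 | n 6.0
456.5,-397.5,26.5,45 | -0.7165 -0.3583 0.3673 0.0023 0.0001 0.5921 | n 6.0
```

jog_arm(
  series="-0.15 -0.075 -0.04 0 0 0.12 1;-0.3 -0.15 -0.04 0 0 0.24 1;-0.45 -0.22 -0.04 0 0 0.36 1;-0.6 -0.3 -0.04 0 0 0.48 1;-0.717 -0.3575 -0.04 0 0 0.592 1;-0.717 -0.3575 -0.04 0 0 0.592 1;-0.717 -0.3575 -0.04 0 0 0.592 1;-0.717 -0.3575 -0.04 0 0 0.592 1",
)

```text
time_s: 19.12
eef_pos: [456.4, -395.9, 186.8]
ee_rot: [-0.0, 0.923, 0.384, 0.0]
force: [0.4, 0.6, -0.1]
grip_width: 1.002
grip_force: 0.0
```

```bash
python3 - <<'E'
from h import *
q=capture('scene');p=capture('top');print(locate('jar1',[q,p],JAR,(455,-398)));print(locate('jar1',[q,p],JAR,(555,-93),5))
E
python3 g.py 456.5,-397.5,100,45 456.5,-397.5,26.5,45
```

```text
[2, (array([ 455.5, -396.6]), np.float64(0.097)), (array([ 456.9, -397.6]), np.float64(0.062)), (array([ 456.9, -396.4]), np.float64(0.083))]
[2, (array([547. , -94.7]), np.float64(0.654)), (array([555.8, -93.4]), np.float64(0.046)), (array([555.9, -93.4]), np.float64(0.352))]
now [ 456.1 -396.8  186.7] x [ 0.71  0.71 -0.  ] z [ 0. -0. -1.] F [-0.7 -0.4 -0.8] J [-0.91  0.52  1.3   0.    1.32 -0.13] w 1.001 t 19.4
456.5,-397.5,100,45 | -0.0006 0.0020 0.2168 0.0001 0.0000 0.0007 | n 2.0
456.5,-397.5,26.5,45 | -0.0006 0.0020 0.4006 0.0001 0.0000 0.0007 | n 3.0
```

jog_arm(
  series="0 0.001 0.1 0 0 0 1;0 0.001 0.2 0 0 0 1;0 0.001 0.28 0 0 0 1;0 0.001 0.34 0 0 0 1;0 0.001 0.38 0 0 0 1;0 0.001 0.4 0 0 0 1;0 0.001 0.4 0 0 0 1;0 0.001 0.4 0 0 0 -1;0 0.001 0.4 0 0 0 -1;0 0.001 0.4 0 0 0 -1;0 0.001 0.4 0 0 0 -1;0 0.001 0.4 0 0 0 -1;0 0.001 0.4 0 0 0 -1;0 0.001 0.4 0 0 0 -1;0 0.001 0.4 0 0 0 -1",
)

```text
time_s: 21.3
eef_pos: [456.2, -397.8, 27.4]
ee_rot: [0.0, 0.924, 0.383, 0.0]
force: [-1.1, 1.2, 6.1]
grip_width: 0.551
grip_force: 31.0
```

```bash
python3 g.py 456.5,-397.5,165,45 548.2,16.7,165,98.25 
```

```text
now [ 456.2 -397.8   27.4] x [ 0.71  0.71 -0.  ] z [ 0. -0. -1.] F [-1.1  1.2  6.1] J [-0.91  0.7   1.45 -0.    0.99 -0.13] w 0.551 t 21.3
456.5,-397.5,165,45 | 0.0009 0.0003 -0.3440 0.0006 0.0001 0.0001 | n 3.0
548.2,16.7,165,98.25 | 0.8953 -0.5697 -0.3447 0.0005 0.0004 -0.5916 | n 8.0
```

jog_arm(
  series="0 0 -0.1 0 0 0 -1;0 0 -0.2 0 0 0 -1;0 0 -0.345 0 0 0 -1;0 0 -0.345 0 0 0 -1;0 0 -0.345 0 0 0 -1;0.125 -0.083 -0.345 0 0 -0.085 -1;0.25 -0.165 -0.345 0 0 -0.17 -1;0.375 -0.248 -0.345 0 0 -0.254 -1;0.5 -0.33 -0.345 0 0 -0.338 -1;0.63 -0.414 -0.345 0 0 -0.423 -1;0.755 -0.497 -0.345 0 0 -0.507 -1;0.882 -0.58 -0.345 0 0 -0.592 -1;0.882 -0.58 -0.345 0 0 -0.592 -1;0.882 -0.58 -0.345 0 0 -0.592 -1;0.882 -0.58 -0.345 0 0 -0.592 -1;0.882 -0.58 -0.345 0 0 -0.592 -1;0.882 -0.58 -0.345 0 0 -0.592 -1",
)

```text
time_s: 23.42
eef_pos: [541.4, 15.4, 164.6]
ee_rot: [-0.0, 0.655, 0.756, -0.0]
force: [1.0, 0.6, -1.2]
grip_width: 0.554
grip_force: 31.9
```

```bash
python3 g.py 541.5,15.7,33,98.25
```

```text
now [541.4  15.4 164.6] x [-0.14  0.99  0.  ] z [-0. -0. -1.] F [ 1.   0.6 -1.2] J [-0.19  0.4   1.54 -0.    1.2  -0.33] w 0.554 t 23.4
541.5,15.7,33,98.25 | 0.0007 0.0003 0.3289 -0.0000 -0.0000 -0.0003 | n 3.0
```

jog_arm(
  series="0 0 0.1 0 0 0 -1;0 0 0.2 0 0 0 -1;0 0 0.27 0 0 0 -1;0 0 0.3 0 0 0 -1;0 0 0.315 0 0 0 -1;0 0 0.322 0 0 0 -1;0 0 0.328 0 0 0 -1",
)

```text
time_s: 24.3
eef_pos: [541.9, 15.9, 34.0]
ee_rot: [0.001, 0.654, 0.756, 0.0]
force: [0.5, 0.1, -2.2]
grip_width: 0.55
grip_force: 32.0
```

jog_arm(
  series="0 0 0.003 0 0 0 -1;0 0 0.005 0 0 0 -1",
)

```text
time_s: 24.55
eef_pos: [541.7, 16.0, 32.4]
ee_rot: [0.0, 0.654, 0.756, 0.0]
force: [-3.8, 0.2, 12.6]
grip_width: 0.552
grip_force: 33.0
```

jog_arm(
  series="0 0 -0.001 0 0 0 0.35;0 0 -0.003 0 0 0 0.35;0 0 -0.003 0 0 0 0.35;0 0 -0.003 0 0 0 0.35;0 0 -0.02 0 0 0 0.35;0 0 -0.1 0 0 0 0.35;0 0 -0.2 0 0 0 0.35;0 0 -0.3 0 0 0 0.35;0 0 -0.45 0 0 0 0.35;0 0 -0.6 0 0 0 0.35;0 0 -0.6 0 0 0 0.35;0 0 -0.6 0 0 0 0.35",
)

```text
time_s: 26.05
eef_pos: [541.1, 16.0, 270.9]
ee_rot: [-0.0, 0.654, 0.756, -0.0]
force: [0.5, 0.2, -1.1]
grip_width: 0.675
grip_force: 0.0
```

```bash
python3 - <<'E'
from h import *
from scipy.spatial.transform import Rotation as T
q=capture('scene');p=capture('top');print(locate('jar1',[q,p],JAR,(555,-93),5),locate('jar1',[q,p],JAR,(541,16),5))
w=capture('wrist');s=sense();r=s['ee_rot'];R=T.from_quat([r[1],r[2],r[3],r[0]]).as_matrix()
C=-np.array(w['R']).T@np.array(w['t']);print('cam in tool',(R.T@(C-s['eef_pos'])).round(1))
E
python3 g.py 400,200,320,90
```

```text
None [1, (array([473.9,  30.4]), np.float64(0.634)), (array([473.9,  30.4]), np.float64(0.634))]
cam in tool [ 7.690e+01  1.000e-01 -1.466e+02]
now [541.4  16.  270.9] x [-0.14  0.99  0.  ] z [-0.  0. -1.] F [ 0.8  0.5 -0.1] J [-0.19  0.32  1.37 -0.    1.45 -0.33] w 0.673 t 26.4
400,200,320,90 | 0.5061 -0.2836 -0.1224 -0.0006 -0.0002 0.0920 | n 4.0
```

```bash
python3 g.py 400,200,320,116.6 400,200,320,116.6,-45
```

```text
now [541.4  16.  270.9] x [-0.14  0.99  0.  ] z [-0.  0. -1.] F [ 0.8  0.5 -0.1] J [-0.19  0.32  1.37 -0.    1.45 -0.33] w 0.673 t 26.4
400,200,320,116.6 | 0.5061 -0.2836 -0.1224 -0.0005 -0.0003 -0.2035 | n 4.0
400,200,320,116.6,-45 | 0.5061 -0.2836 -0.1224 0.0794 0.4954 -0.1931 | n 5.0
```

jog_arm(
  series="0.25 -0.14 -0.12 0 0 -0.1 1;0.5 -0.28 -0.12 0 0 -0.2 1;0.5 -0.28 -0.12 0 0 -0.2 1;0.5 -0.28 -0.12 0 0 -0.2 1;0.5 -0.28 -0.12 0 0 -0.2 1;0.5 -0.28 -0.12 0.02 0.12 -0.2 1;0.5 -0.28 -0.12 0.04 0.25 -0.2 1;0.5 -0.28 -0.12 0.06 0.37 -0.2 1;0.5 -0.28 -0.12 0.08 0.495 -0.193 1;0.5 -0.28 -0.12 0.08 0.495 -0.193 1",
)

```text
time_s: 27.65
eef_pos: [402.7, 196.1, 318.0]
ee_rot: [-0.327, 0.487, 0.785, 0.201]
force: [-0.8, -0.5, 0.4]
grip_width: 1.0
grip_force: 0.0
```

```bash
cat > k.py <<'E'
from h import *
from scipy.optimize import least_squares
from scipy.spatial.transform import Rotation as T
# params: c0(a1), d1, L2, A, B, d6 ; R = Rz(q1)Ry(q2+q3)Rz(q4)Ry(q5)Rz(q6+90)
def fk(q,k,s4=1):
    c0,d1,L2,A,B,d6=k
    R1=T.from_euler('z',q[0]);Ra=R1*T.from_euler('y',q[1]+q[2])
    R=Ra*T.from_euler('z',s4*q[3])*T.from_euler('y',q[4])*T.from_euler('z',q[5]+np.pi/2)
    p=R1.apply([c0+L2*np.sin(q[1]),0,d1+L2*np.cos(q[1])])+Ra.apply([B,0,A])+R.apply([0,0,d6])
    return p,R
E
python3 - <<'E'
from k import *
s=sense();q=np.array(s['joints']);r=s['ee_rot'];Rm=T.from_quat([r[1],r[2],r[3],r[0]])
print(q.round(3),s['eef_pos'],Rm.as_matrix().round(3))
data=[((-1.489,.313,1.498,0,1.331,-.223),(157.5,-500.8,227)),((-.91,.6,1.4,0,1.13,-.13),(455.2,-398.2,99.4)),((-.76,.89,1.05,0,1.19,.03),(586.1,-395,33.3)),((-.91,.7,1.45,0,.99,-.13),(456.2,-397.8,27.4)),((-.19,.4,1.54,0,1.2,-.33),(541.4,15.4,164.6)),((-.19,.32,1.37,0,1.45,-.33),(541.4,16,270.9)),((-.37,.44,1.46,0,1.24,-.52),(556.5,-93,173.3))]
data=[(np.array(a),np.array(b)) for a,b in data]
for s4 in(1,-1):
    print(s4,fk(q,[0]*6,s4)[1].as_matrix().round(3).tolist())
    f=lambda k:np.concatenate([(np.hypot(*fk(a,k,s4)[0][:2])-np.hypot(*b[:2]),fk(a,k,s4)[0][2]-b[2]) for a,b in data]+[3*(fk(q,k,s4)[0]-s['eef_pos']),3*(fk(data[0][0],k)[0]-data[0][1])])
    l=least_squares(f,[0,350,400,400,0,200]);print(l.x.round(1),f(l.x).round(1))
E
```

```text
[-0.176  0.215  1.586  0.627  1.824 -0.628] [402.72489401 196.07820891 317.97487791] [[-0.312  0.896 -0.317]
 [ 0.633  0.445  0.633]
 [ 0.708 -0.003 -0.706]]
1 [[-0.312, 0.896, -0.317], [0.633, 0.445, 0.633], [0.708, -0.003, -0.706]]
[ 54.9 367.2 277.2 388.6 -84.2 412. ] [ 1.270e+01 -1.880e+01 -1.000e-01 -6.000e-01 -3.880e+01  3.460e+01
  2.000e-01 -2.500e+00  1.480e+01 -1.580e+01 -2.900e+00 -1.520e+01
  4.400e+00 -1.330e+01 -8.820e+01 -7.490e+01  6.680e+01 -3.407e+02
 -1.051e+02 -5.630e+01]
-1 [[-0.495, 0.699, -0.516], [0.842, 0.238, -0.485], [-0.216, -0.674, -0.706]]
[-169.6 -478.1 1088.5  389.2  462.5 -275.4] [ -91.2   64.1   -1.4   13.7  162.4 -122.7   -1.4    2.3  -91.6   63.5
  -37.8   54.1  -51.8   45.3  211.5 -364.8 -232.4 -366.2  205.5  192.3]
```

```bash
sed -i 's/c0,d1,L2,L2x,A,B,d6,e=k\[:8\]/c0,d1,L2,L2x,A,B,d6,e,y1,y5=k/; s/R1.apply(\[c0,0,d1\])/R1.apply([c0,y1,d1])/; s/R5.apply(\[e,0,d6\])/R5.apply([e,y5,d6])/' k.py
sed -i 's/k0=np.array(.*$/k0=np.array([0,350,400,0,400,0,250,0,50,50])/' kf.py; python3 kf.py
```

```text
[ 32.3 203.4 439.3  12.3 387.8  39.7 259.9  34.4 143.3 -27.3] [-0.3 -0.  -0.5  1.6  1.8  0.   0.2 -0.2  0.  -0.5 -1.4  0.  -1.   1.7
  0.  -0.6  0.1  0.  -1.4 -0.6  0.   0.1  0.5  0.2  0.5 -0.2 -0.2  0.3
 -1.5  0.4  0.1 -0.1  0.4  0.1  0.3  0.9 -0.8]
```

```bash
cat > ik.py <<'E'
from k import *
K=np.load('k.npy');lo=np.array([-2.94,-.97,.19,-1.23,.02,-2.88]);hi=np.array([2.94,2.17,2.56,4.37,3.11,2.88])
D=T.from_matrix(np.diag([1,-1,-1]))
def ik(p,R,seeds):
    best=None
    for s in seeds:
        f=lambda q:np.r_[(fk(q,K)[0]-p)/100,(R.inv()*fk(q,K)[1]).as_rotvec()]
        l=least_squares(f,np.clip(s,lo+.01,hi-.01),bounds=(lo,hi))
        if best is None or l.cost<best.cost:best=l
    return best.x,np.sqrt(2*best.cost)
rng=np.random.default_rng(0);SE=[np.r_[.3+.6*rng.standard_normal(),rng.uniform(0,1.5),rng.uniform(.5,2.3),rng.uniform(0,4),rng.uniform(.2,2.9),rng.uniform(-2.5,2.5)] for _ in range(10)]
def ori(phi,roll,down=0): # horizontal tool pointing at phi deg, x_t up then rolled about tool z
    return T.from_euler('ZYX',[phi,-90+down,0],degrees=True)*D*T.from_euler('z',roll,degrees=True)
E
python3 - <<'E'
from ik import *
for nm,p,rolls in(('beaker',(465,368,55),(0,180)),('pour',(536,138,190),(0,180,120,-120,60,-60))):
  for phi in(60,30,0,-30):
    for r in rolls:
      for dn in (0,15):
        q,e=ik(np.array(p),ori(phi,r,dn),SE)
        if e<.02: print(nm,phi,r,dn,q.round(2))
E
```

```text
beaker 60 0 0 [-0.04  1.08  2.15  2.06  1.61 -1.65]
beaker 60 0 15 [-0.04  0.86  2.23  2.04  1.28 -1.52]
beaker 60 180 0 [-0.04  1.08  2.15  2.06  1.61  1.49]
beaker 60 180 15 [-0.04  0.86  2.23  2.04  1.28  1.62]
beaker 30 0 0 [ 0.26  1.12  2.27  2.87  1.81 -1.63]
beaker 30 0 15 [ 0.26  0.89  2.36  2.88  1.42 -1.6 ]
beaker 30 180 0 [0.26 1.12 2.27 2.87 1.81 1.51]
beaker 30 180 15 [0.26 0.89 2.36 2.88 1.42 1.54]
beaker 0 0 0 [ 0.66  1.06  2.11  3.8   1.59 -1.55]
beaker 0 0 15 [ 0.67  0.87  2.18  3.83  1.24 -1.63]
beaker 0 180 0 [0.66 1.06 2.11 3.8  1.59 1.59]
beaker 0 180 15 [0.67 0.87 2.18 3.83 1.24 1.51]
pour 60 0 0 [-0.56  0.67  2.07  1.54  1.59 -1.17]
pour 60 0 15 [-0.55  0.48  2.06  1.4   1.37 -0.95]
pour 60 180 0 [-0.56  0.67  2.07  1.54  1.59  1.97]
pour 60 180 15 [-0.55  0.48  2.06  1.4   1.37  2.19]
pour 60 120 0 [-0.56  0.67  2.07  1.54  1.59  0.93]
pour 60 120 15 [-0.55  0.48  2.06  1.4   1.37  1.14]
pour 60 60 0 [-0.56  0.67  2.07  1.54  1.59 -0.12]
pour 60 60 15 [-0.55  0.48  2.06  1.4   1.37  0.1 ]
pour 60 -60 0 [-0.56  0.67  2.07  1.54  1.59 -2.21]
pour 60 -60 15 [-0.5
[... 1066 characters left out ...]
our 0 60 15 [-0.13  0.36  2.52  3.    1.05 -0.49]
pour 0 -60 0 [-0.12  0.66  2.51  3.02  1.6  -2.62]
pour 0 -60 15 [-0.13  0.36  2.52  3.    1.05 -2.58]
pour -30 0 0 [ 0.32  0.68  2.24  4.    1.42 -1.74]
pour -30 0 15 [ 0.34  0.48  2.23  4.14  1.05 -1.94]
pour -30 180 0 [0.32 0.68 2.24 4.   1.42 1.4 ]
pour -30 180 15 [0.34 0.48 2.23 4.14 1.05 1.2 ]
pour -30 120 0 [0.32 0.68 2.24 4.   1.42 0.36]
pour -30 120 15 [0.34 0.48 2.23 4.14 1.05 0.16]
pour -30 -120 0 [0.32 0.68 2.24 4.   1.42 2.45]
pour -30 -120 15 [0.34 0.48 2.23 4.14 1.05 2.25]
pour -30 60 0 [ 0.32  0.68  2.24  4.    1.42 -0.69]
pour -30 60 15 [ 0.34  0.48  2.23  4.14  1.05 -0.89]
pour -30 -60 0 [ 0.32  0.68  2.24  4.    1.42 -2.78]
```

```bash
python3 - <<'E'
import numpy as np
R=np.array([[ 0.70673575,-0.70747641,-0.00131115],[-0.67479846,-0.67464645,0.29916417],[-0.21253616,-0.21054525,-0.95420075]]);t=np.array([-602.48557027,43.19570163,254.7621428])
f=371.65;cx=313.28;cy=240
def pr(X):
    c=R@X+t;th=np.arctan2(np.hypot(*c[:2]),c[2]);u=c[:2]/np.hypot(*c[:2])*f*th;return (cx+u[0]).round(),(cy+u[1]).round()
for nm,x in(('centre',0),('pad edge',11*.707)):
  for d in(30,19,10,0,-4,-15):print(nm,d,pr(np.array([455+x,-398+x,82.5-d])))
print('cap centre z82',pr(np.array([455,-398,86.])),pr(np.array([455,-398,80.])), 'far edge',pr(np.array([455+15,-398+15,84])),'jar foot far',pr(np.array([455+17,-398+17,0])))
E
python3 g.py 415,282,130,60,-70 415,282,50,60,-70 465,368,50,60,-70
```

```text
centre 30 (np.float64(314.0), np.float64(279.0))
centre 19 (np.float64(314.0), np.float64(288.0))
centre 10 (np.float64(314.0), np.float64(296.0))
centre 0 (np.float64(315.0), np.float64(306.0))
centre -4 (np.float64(315.0), np.float64(310.0))
centre -15 (np.float64(315.0), np.float64(323.0))
pad edge 30 (np.float64(314.0), np.float64(259.0))
pad edge 19 (np.float64(314.0), np.float64(267.0))
pad edge 10 (np.float64(314.0), np.float64(275.0))
pad edge 0 (np.float64(315.0), np.float64(284.0))
pad edge -4 (np.float64(315.0), np.float64(288.0))
pad edge -15 (np.float64(315.0), np.float64(299.0))
cap centre z82 (np.float64(315.0), np.float64(310.0)) (np.float64(315.0), np.float64(304.0)) far edge (np.float64(315.0), np.float64(263.0)) jar foot far (np.float64(314.0), np.float64(211.0))
now [402.7 196.1 318. ] x [-0.31  0.63  0.71] z [-0.32  0.63 -0.71] F [-0.8 -0.5  0.4] J [-0.18  0.22  1.59  0.63  1.82 -0.63] w 1.0 t 27.6
415,282,130,60,-70 | -0.2063 0.1244 0.4581 -0.5336 0.2549 0.3373 | n 6.0
415,282,50,60,-70 | -0.3479 0.1250 0.5993 -0.5336 0.2549 0.3373 | n 6.0
465,368,50,60,-70 | -0.2508 0.3326 0.6959 -0.5336 0.2549 0.3373 | n 6.0
```

```bash
python3 g.py 442,329,160,60,-70
```

```text
now [402.7 196.1 318. ] x [-0.31  0.63  0.71] z [-0.32  0.63 -0.71] F [-0.8 -0.5  0.4] J [-0.18  0.22  1.59  0.63  1.82 -0.63] w 1.0 t 27.6
442,329,160,60,-70 | -0.0998 0.2369 0.4582 -0.5336 0.2549 0.3373 | n 6.0
```

jog_arm(
  series="0 0 0 -0.089 0.042 0.056 1;0 0 0 -0.178 0.085 0.112 1;0 0 0 -0.267 0.127 0.169 1;0 0 0 -0.356 0.17 0.225 1;0 0 0 -0.445 0.212 0.281 1;0 0 0 -0.534 0.255 0.337 1;0 0 0 -0.534 0.255 0.337 1;0 0 0 -0.534 0.255 0.337 1;-0.02 0.06 0.11 -0.534 0.255 0.337 1;-0.05 0.12 0.23 -0.534 0.255 0.337 1;-0.075 0.18 0.34 -0.534 0.255 0.337 1;-0.1 0.237 0.458 -0.534 0.255 0.337 1;-0.1 0.237 0.458 -0.534 0.255 0.337 1;-0.1 0.237 0.458 -0.534 0.255 0.337 1;-0.1 0.237 0.458 -0.534 0.255 0.337 1",
)

```text
time_s: 29.52
eef_pos: [442.1, 330.0, 163.2]
ee_rot: [-0.286, 0.707, 0.412, 0.499]
force: [0.4, -0.4, 1.1]
grip_width: 1.001
grip_force: 0.0
```

```bash
python3 g.py 442,329,42,60,-70 475,385,42,60,-70; python3 - <<'E'
from h import *
q=capture('scene');p=capture('top');print(locate('beaker',[q,p],BEA,(465,368),3))
print([(m['confidence'],onz(p,m['point'],8).round()) for m in mark_of('pod1',p)])
print(locate('jar1',[q,p],JAR,(556,-93),5),locate('jar1',[q,p],JAR,(541,16),5))
E
```

```text
now [442.1 330.  163.2] x [0.16 0.3  0.94] z [ 0.47  0.81 -0.34] F [ 0.4 -0.4  1.1] J [ 0.01  0.35  2.25  1.85  1.01 -1.03] w 1.001 t 29.5
442,329,42,60,-70 | -0.2858 -0.0013 0.1004 -0.0002 -0.0022 0.0050 | n 2.0
475,385,42,60,-70 | -0.2307 0.0007 0.2533 -0.0002 -0.0022 0.0050 | n 3.0
[2, (array([463.1, 369.8]), np.float64(0.036)), (array([465.6, 368.5]), np.float64(0.218)), (array([465. , 369.3]), np.float64(0.137))]
[(0.63, array([464., 388.,   8.])), (0.48, array([469., 383.,   8.])), (0.43, array([470., 367.,   8.])), (0.37, array([479., 368.,   8.]))]
[2, (array([546.3, -94.5]), np.float64(0.744)), (array([556.7, -91.8]), np.float64(0.064)), (array([556.7, -92.1]), np.float64(0.405))] [2, (array([469. ,  31.8]), np.float64(0.637)), (array([514.2,  14. ]), np.float64(0.084)), (array([514.2,  14. ]), np.float64(0.367))]
```

jog_arm(
  series="-0.07 0 0.025 0 0 0 1;-0.14 0 0.05 0 0 0 1;-0.21 0 0.075 0 0 0 1;-0.285 0 0.1 0 0 0 1;-0.285 0 0.1 0 0 0 1;-0.285 0 0.1 0 0 0 1",
)

```text
time_s: 30.72
eef_pos: [441.3, 329.4, 41.6]
ee_rot: [-0.286, 0.707, 0.412, 0.498]
force: [0.1, -0.7, 0.4]
grip_width: 1.0
grip_force: 0.0
```

```bash
python3 - <<'E'
from h import *
q=capture('scene');p=capture('top')
a=cv2.resize(q['img'][150:340,230:480],(750,570),interpolation=3)[:,:400+0]
a=cv2.resize(q['img'][160:280,330:480],(400,320),interpolation=3);b=cv2.resize(p['img'][200:320,100:250],(400,320),interpolation=3)
c=cv2.resize(p['img'][170:290,235:425],(444,280),interpolation=3);d=cv2.resize(q['img'][200:320,240:393],(356,280),interpolation=3)
save({'img':np.vstack([np.hstack([a,b]),np.hstack([c,d])])},'c7')
E
```

```text
(no output)
```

View pics/c7.png

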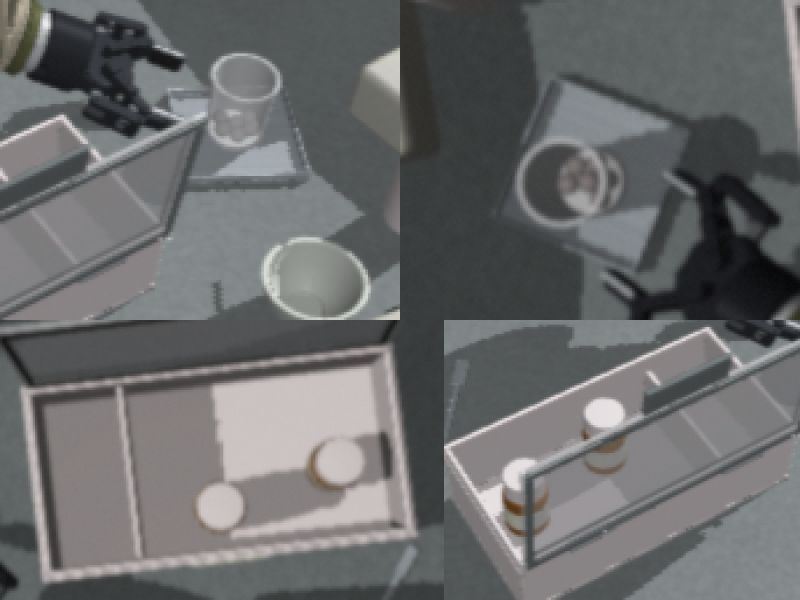

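Both jars stand upright in the bay; one was shifted about 3 cm but still stands. The open fingers face the beaker at (245, 95), and the pods are at its bottom. Next I advance.

```bash
python3 g.py 474.5,386,42,60,-70
```

```text
now [441.4 329.4  42. ] x [0.16 0.3  0.94] z [ 0.47  0.82 -0.34] F [ 0.4 -0.5 -0.5] J [ 0.    0.73  2.25  2.04  1.14 -1.42] w 0.997 t 30.8
474.5,386,42,60,-70 | 0.0557 0.0015 0.1542 -0.0010 -0.0017 0.0043 | n 2.0
```

jog_arm(
  series="0.01 0 0.03 0 0 0 1;0.02 0 0.06 0 0 0 1;0.03 0 0.085 0 0 0 1;0.04 0 0.11 0 0 0 1",
)

```text
time_s: 31.32
eef_pos: [464.5, 370.8, 40.8]
ee_rot: [-0.287, 0.708, 0.412, 0.498]
force: [0.1, -0.4, -1.1]
grip_width: 1.002
grip_force: 0.0
```

jog_arm(
  series="0.007 0.001 0.02 0 0 0 1;0.014 0.001 0.04 0 0 0 1;0.016 0.001 0.045 0 0 0 1",
)

```text
time_s: 31.7
eef_pos: [474.3, 386.7, 40.6]
ee_rot: [-0.287, 0.708, 0.412, 0.498]
force: [0.1, -0.1, -0.4]
grip_width: 0.995
grip_force: 0.0
```

```bash
python3 - <<'E'
from h import *
q=capture('scene');p=capture('top')
a=cv2.resize(q['img'][160:260,360:470],(400,364),interpolation=3);b=cv2.resize(p['img'][220:310,130:230],(400,364),interpolation=3)
save({'img':np.hstack([a,b])},'c8');print(locate('beaker',[q],BEA,(465,368),3),sense()['force'])
E
```

```text
[1, (array([464. , 370.2]), np.float64(0.18)), (array([464. , 370.2]), np.float64(0.18))] [1.04284669 0.01544134 0.81274023]
```

View pics/c8.png

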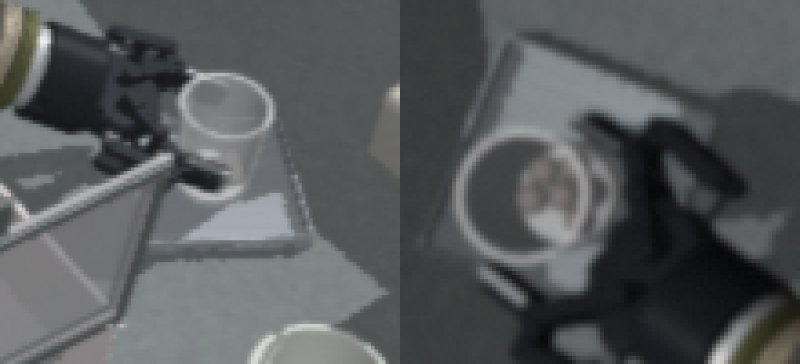

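The fingers straddle the beaker with the tips at about its axis. I'll advance 10 mm, rise a little, and close gently.

jog_arm(
  series="0.012 0 0.012 0 0 0 1;0.018 0 0.02 0 0 0 1;0.018 0 0.02 0 0 0 -1;0.018 0 0.02 0 0 0 -1;0.018 0 0.02 0 0 0 -1;0.018 0 0.02 0 0 0 -1;0.018 0 0.02 0 0 0 -1;0.018 0 0.02 0 0 0 -1",
  grip_force=25,
)

```text
time_s: 32.85
eef_pos: [479.2, 395.1, 45.0]
ee_rot: [-0.287, 0.707, 0.412, 0.498]
force: [-1.1, 1.6, 4.7]
grip_width: 0.755
grip_force: 27.3
```

jog_arm(
  series="0.023 0 -0.009 0 0 0 -1;0.047 0 -0.017 0 0 0 -1;0.094 0 -0.034 0 0 0 -1",
)

```text
time_s: 33.22
eef_pos: [478.7, 394.8, 84.7]
ee_rot: [-0.286, 0.708, 0.411, 0.497]
force: [0.9, 0.0, -1.7]
grip_width: 0.75
grip_force: 27.9
```

```bash
python3 - <<'E'
from h import *
q=capture('scene');p=capture('top')
print(locate('beaker',[q,p],BEA,(465,368),45),sense()['force'])
E
python3 g.py 465,368,300,60,-70
```

```text
[2, (array([463. , 370.7]), np.float64(0.299)), (array([464. , 370.3]), np.float64(0.259)), (array([463.7, 370.2]), np.float64(0.28))] [-0.70782253 -0.7035648  -2.4931762 ]
now [478.9 395.   84.7] x [0.17 0.3  0.94] z [ 0.47  0.81 -0.34] F [-0.7 -0.7 -2.5] J [ 0.18  0.64  2.09  2.1   0.98 -1.2 ] w 0.754 t 33.4
465,368,300,60,-70 | 0.4802 0.0059 -0.2548 -0.0010 -0.0008 0.0036 | n 4.0
```

```bash
cat > pour.py <<'E'
from ik import *
s=sense();r=s['ee_rot'];R0=T.from_quat([r[1],r[2],r[3],r[0]]);p0=np.array(s['eef_pos'])
ob=R0.inv().apply(np.array([464,370,42.7+.0])-p0);ut=R0.inv().apply([0,0,1])   # beaker origin/axis in tool (taken at TCP z 84.7)
np.savez('bk.npz',ob=ob,ut=ut)
E
python3 pour.py; cat > plan.py <<'E'
from ik import *
b=np.load('bk.npz');ob,ut=b['ob'],b['ut'];c=np.array([553.1,17.4]);th=.144;B=np.array([[np.cos(th),-np.sin(th)],[np.sin(th),np.cos(th)]])
def lip(R):
    u=R.apply(ut);m=ob+80*ut;d=-np.array([0,0,1])+u*u[2];n=np.linalg.norm(d);d=d/n if n>1e-3 else np.zeros(3)
    return R.apply(m)+35*d,np.degrees(np.arccos(u[2])),u
E
python3 - <<'E'
from plan import *
q=np.array(sense()['joints'])
print('offset',ob.round(1),ut.round(2),'phi',)
E0=c+B@[-20,128]
for phi in(90,):
  for rho,dn,z in((0,20,230),(0,10,230),(30,0,200),(60,0,170),(80,0,150),(100,0,145),(120,0,145),(140,0,145),(150,0,145)):
    R=ori(phi,rho,dn);l,t,u=lip(R);E=np.r_[E0,z];p=E-l if rho>0 else np.r_[E0,0]-R.apply(ob+40*ut)*[1,1,0]+[-30,0,z+40]
    qq,e=ik(p,R,[q]+SE);q=qq if e<.03 else q
    w=p-260*R.as_matrix()[:,2];cam=p+R.apply([90,0,-147]);base=p+R.apply(ob)
    print(rho,dn,p.round(),'tilt',round(t),'u',u.round(2),'e',round(e,3),qq.round(2),'wrist',w.round(),'cam',cam.round(),'base',base.round())
E
```

```text
offset [-49.4  -0.7 -13. ] [ 0.94  0.   -0.34] phi
0 20 [485. 170. 270.] tilt 0 u [0. 0. 1.] e 0.0 [-0.41  0.39  1.76  1.05  1.7  -0.69] wrist [485. -74. 359.] cam [485.  63. 405.] base [485. 141. 228.]
0 10 [485. 170. 270.] tilt 10 u [ 0.   -0.17  0.99] e 0.0 [-0.43  0.47  1.79  1.15  1.78 -0.78] wrist [485. -87. 315.] cam [485.  40. 384.] base [485. 148. 224.]
30 0 [479. 198. 198.] tilt 36 u [ 0.47 -0.34  0.81] e 0.0 [-0.4   0.71  1.86  1.23  1.78 -0.51] wrist [479. -62. 198.] cam [524.  51. 276.] base [454. 185. 155.]
60 0 [478. 188. 188.] tilt 62 u [ 0.82 -0.34  0.47] e 0.0 [-0.42  0.73  1.86  1.21  1.78 -0.01] wrist [478. -72. 188.] cam [556.  41. 233.] base [435. 175. 164.]
80 0 [484. 183. 180.] tilt 81 u [ 0.93 -0.34  0.16] e 0.0 [-0.42  0.76  1.84  1.21  1.78  0.33] wrist [484. -77. 180.] cam [573.  36. 195.] base [436. 170. 172.]
100 0 [495. 179. 184.] tilt 100 u [ 0.92 -0.34 -0.17] e 0.0 [-0.42  0.76  1.8   1.22  1.79  0.72] wrist [495. -81. 184.] cam [584.  32. 168.] base [446. 166. 193.]
120 0 [508. 175. 188.] tilt 118 u [ 0.81 -0.34 -0.47] e 0.0 [-0.41  0.76  1.76  1.23  1.81  1.1 ] wrist [508. -85. 188.] cam [586.  28. 143.] base [465. 162. 214.]
140 0 [520. 169. 189.] tilt 136 u [ 0.6  -0.34 -0.72] e 0.0 [-0.41  0.77  1.72  1.23  1.82  1.48] wrist [520. -91. 189.] cam [578.  22. 120.] base [489. 156. 227.]
150 0 [525. 165. 187.] tilt 145 u [ 0.47 -0.34 -0.82] e 0.0 [-0.42  0.78  1.7   1.23  1.82  1.66] wrist [525. -95. 187.] cam [570.  18. 109.] base [501. 152. 231.]
```

```bash
python3 g.py 479,395,270,60,-70 485,170,270,90,-70
```

```text
now [478.9 395.   84.7] x [0.17 0.3  0.94] z [ 0.47  0.81 -0.34] F [-0.7 -0.7 -2.5] J [ 0.18  0.64  2.09  2.1   0.98 -1.2 ] w 0.754 t 33.4
479,395,270,60,-70 | 0.4356 0.0023 -0.1578 -0.0010 -0.0008 0.0036 | n 3.0
485,170,270,90,-70 | 0.2704 0.2949 -0.6092 0.3123 0.0000 -0.1103 | n 5.0
```

jog_arm(
  series="0.07 0 -0.026 0 0 0 -1;0.145 0 -0.053 0 0 0 -1;0.22 0 -0.08 0 0 0 -1;0.29 0 -0.105 0 0 0 -1;0.365 0 -0.13 0 0 0 -1;0.435 0 -0.158 0 0 0 -1;0.41 0.05 -0.23 0.052 0 -0.018 -1;0.38 0.1 -0.31 0.104 0 -0.037 -1;0.353 0.15 -0.385 0.156 0 -0.055 -1;0.325 0.2 -0.46 0.208 0 -0.073 -1;0.3 0.25 -0.535 0.26 0 -0.092 -1;0.27 0.295 -0.609 0.312 0 -0.11 -1;0.27 0.295 -0.609 0.312 0 -0.11 -1;0.27 0.295 -0.609 0.312 0 -0.11 -1;0.27 0.295 -0.609 0.312 0 -0.11 -1;0.27 0.295 -0.609 0.312 0 -0.11 -1",
)

```text
time_s: 35.42
eef_pos: [484.8, 170.7, 269.7]
ee_rot: [-0.406, 0.579, 0.579, 0.405]
force: [0.1, -0.5, -1.6]
grip_width: 0.754
grip_force: 28.2
```

```bash
cat > pg.py <<'E'
import sys;from plan import *
s=sense();r=s['ee_rot'];R0=T.from_quat([r[1],r[2],r[3],r[0]]);p0=np.array(s['eef_pos']);E0=c+B@[float(sys.argv[1]),float(sys.argv[2])]
print(p0.round(),np.round(s['joints'],2),'w',s['grip_width'],s['grip_force'])
for a in sys.argv[3:]:
    rho,dn,z=map(float,a.split(','));R=ori(90,rho,dn);l,t,u=lip(R);p=np.r_[E0,z]-l
    print(a,' '.join(f'{k:.3f}' for k in np.r_[R0.inv().apply(p-p0)/400,(R0.inv()*R).as_rotvec()/(np.pi/2)]),'tilt',round(t))
E
python3 pg.py -20 128 10,10,215 20,0,205 30,0,200 40,0,190 50,0,180 60,0,170
```

```text
[485. 171. 270.] [-0.39  0.38  1.76  1.07  1.68 -0.68] w 0.7535509827541069 28.198381320435146
10,10,215 -0.158 0.006 0.138 0.009 0.111 0.110 tilt 14
20,0,205 -0.142 0.001 0.140 0.038 0.220 0.220 tilt 28
30,0,200 -0.145 -0.014 0.126 0.058 0.217 0.330 tilt 36
40,0,190 -0.157 -0.020 0.119 0.077 0.213 0.439 tilt 44
50,0,180 -0.168 -0.021 0.114 0.096 0.208 0.549 tilt 53
60,0,170 -0.178 -0.018 0.110 0.116 0.201 0.659 tilt 62
```

jog_arm(
  series="-0.08 0.003 0.07 0.005 0.055 0.055 -1;-0.158 0.006 0.138 0.009 0.111 0.11 -1;-0.15 0.003 0.139 0.024 0.166 0.165 -1;-0.142 0.001 0.14 0.038 0.22 0.22 -1;-0.145 -0.014 0.126 0.058 0.217 0.33 -1;-0.157 -0.02 0.119 0.077 0.213 0.439 -1;-0.168 -0.021 0.114 0.096 0.208 0.549 -1;-0.168 -0.021 0.114 0.096 0.208 0.549 -1;-0.168 -0.021 0.114 0.096 0.208 0.549 -1",
)

```text
time_s: 36.55
eef_pos: [476.7, 190.2, 191.1]
ee_rot: [-0.664, 0.664, 0.243, 0.244]
force: [-0.5, -0.1, -1.5]
grip_width: 0.752
grip_force: 28.3
```

```bash
python3 - <<'E'
from h import *
q=capture('scene');p=capture('top')
a=cv2.resize(q['img'][150:310,280:460],(400,356),interpolation=3);b=cv2.resize(p['img'][160:300,210:370],(400,350),interpolation=3)
b=cv2.resize(b,(400,356));save({'img':np.hstack([a,b])},'c9')
E
python3 pg.py -20 128 60,0,168 70,0,157 80,0,148 90,0,145 100,0,143 110,0,140 120,0,140 130,0,140 140,0,140 150,0,140
```

```text
[477. 190. 191.] [-0.39  0.68  1.86  1.24  1.78 -0.14] w 0.754646921705306 28.297526525566354
60,0,168 -0.007 0.012 -0.006 0.001 -0.001 0.113 tilt 62
70,0,157 -0.009 0.025 -0.011 0.000 -0.001 0.224 tilt 72
80,0,148 -0.007 0.038 -0.017 0.000 -0.001 0.335 tilt 81
90,0,145 0.006 0.042 -0.022 0.000 -0.001 0.446 tilt 90
100,0,143 0.020 0.047 -0.027 0.000 -0.001 0.558 tilt 100
110,0,140 0.032 0.058 -0.032 0.000 -0.001 0.669 tilt 109
120,0,140 0.047 0.065 -0.037 0.000 -0.001 0.780 tilt 118
130,0,140 0.060 0.074 -0.044 0.000 -0.001 0.891 tilt 127
140,0,140 0.071 0.084 -0.053 -0.000 -0.001 1.002 tilt 136
150,0,140 0.078 0.094 -0.064 -0.000 -0.001 1.113 tilt 145
```

View pics/c9.png

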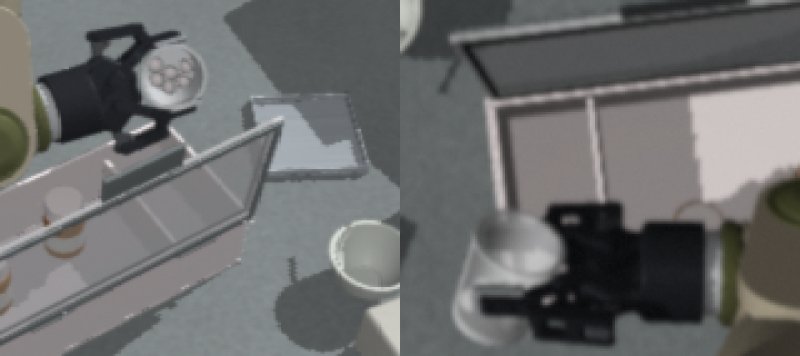

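All pods (about 7) are in the tilted beaker at (170, 75), with the mouth over the well's near half. I'll pour slowly.

jog_arm(
  series="-0.007 0.012 -0.006 0 0 0.113 -1;-0.008 0.018 -0.008 0 0 0.168 -1;-0.009 0.025 -0.011 0 0 0.224 -1;-0.008 0.031 -0.014 0 0 0.28 -1;-0.007 0.038 -0.017 0 0 0.335 -1;0 0.04 -0.02 0 0 0.39 -1;0.006 0.042 -0.022 0 0 0.446 -1;0.013 0.044 -0.024 0 0 0.5 -1;0.02 0.047 -0.027 0 0 0.558 -1;0.02 0.047 -0.027 0 0 0.558 -1;0.032 0.058 -0.032 0 0 0.669 -1;0.032 0.058 -0.032 0 0 0.669 -1;0.047 0.065 -0.037 0 0 0.78 -1;0.06 0.074 -0.044 0 0 0.891 -1;0.071 0.084 -0.053 0 0 1 -1;0.071 0.084 -0.053 0 0 1 -1;0.071 0.084 -0.053 0 0 1 -1;0.071 0.084 -0.053 0 0 1 -1",
)

```text
time_s: 38.9
eef_pos: [519.8, 168.8, 183.5]
ee_rot: [0.642, -0.641, 0.298, 0.297]
force: [-0.9, 0.0, -0.0]
grip_width: 0.75
grip_force: 28.4
```

```bash
python3 - <<'E'
from h import *
q=capture('scene');p=capture('top')
for n,pp in(('s',q),('t',p)):print(n,[(round(m['confidence'],2),onz(pp,m['point'],14).round(),np.round(m['point'])) for m in mark_of('pod1',pp)])
print(sense()['force'],sense()['joints'].round(2))
E
```

```text
s [(0.61, array([ 410., -138.,   14.]), array([246., 240.]))]
t [(0.62, array([612., 141.,  14.]), array([206., 273.])), (0.51, array([586., 135.,  14.]), array([217., 276.])), (0.49, array([613., 118.,  14.]), array([205., 284.])), (0.45, array([595., 185.,  14.]), array([213., 253.])), (0.31, array([556.,  14.,  14.]), array([232., 329.]))]
[-0.38010886  0.76057343 -0.92835456] [-0.4   0.76  1.72  1.25  1.81  1.5 ]
```

```bash
python3 pg.py -20 128 120,0,150 100,0,160 80,0,170 60,0,185 40,0,200 20,0,215 10,10,220 0,20,230; python3 g.py 485,170,270,90,-70
```

```text
[520. 169. 183.] [-0.4   0.76  1.72  1.25  1.81  1.5 ] w 0.7522357278189106 28.37785188705311
120,0,150 -0.039 0.007 0.016 -0.001 -0.001 -0.221 tilt 118
100,0,160 -0.069 0.023 0.027 -0.001 -0.001 -0.443 tilt 100
80,0,170 -0.088 0.042 0.037 -0.000 -0.001 -0.666 tilt 81
60,0,185 -0.105 0.050 0.048 -0.000 -0.001 -0.888 tilt 62
40,0,200 -0.110 0.049 0.063 -0.000 -0.001 -1.110 tilt 44
20,0,215 -0.101 0.029 0.088 0.000 -0.001 -1.332 tilt 28
10,10,220 -0.077 0.042 0.081 -0.134 -0.037 -1.439 tilt 14
0,20,230 -0.079 0.060 -0.018 -0.270 -0.100 -1.535 tilt 0
now [520.  168.7 183.4] x [ 0.64 -0.   -0.77] z [0. 1. 0.] F [-0.4  0.8 -0.9] J [-0.4   0.76  1.72  1.25  1.81  1.5 ] w 0.752 t 39.1
485,170,270,90,-70 | -0.2218 -0.0725 0.0032 -0.2703 -0.0999 -1.5349 | n 14.0
```

jog_arm(
  series="-0.02 0.003 0.008 0 0 -0.11 -1;-0.039 0.007 0.016 0 0 -0.221 -1;-0.055 0.015 0.022 0 0 -0.332 -1;-0.069 0.023 0.027 0 0 -0.443 -1;-0.08 0.032 0.032 0 0 -0.555 -1;-0.088 0.042 0.037 0 0 -0.666 -1;-0.097 0.046 0.042 0 0 -0.777 -1;-0.105 0.05 0.048 0 0 -0.888 -1;-0.105 0.05 0.048 0 0 -0.888 -1;-0.105 0.05 0.048 0 0 -0.888 -1",
)

```text
time_s: 40.35
eef_pos: [477.9, 187.8, 202.7]
ee_rot: [-0.683, 0.683, 0.181, 0.182]
force: [0.3, 0.1, -1.8]
grip_width: 0.753
grip_force: 28.4
```

```bash
python3 pg.py -20 128 40,0,200 20,0,215 10,10,220; python3 g.py 485,170,270,90,-70; python3 - <<'E'
from h import *
q=capture('scene');p=capture('top')
for n,pp in(('s',q),('t',p)):print(n,[(round(m['confidence'],2),onz(pp,m['point'],14).round(),np.round(m['point'])) for m in mark_of('pod1',pp)])
a=cv2.resize(q['img'][150:310,280:460],(400,356),interpolation=3);b=cv2.resize(p['img'][160:300,210:370],(400,356),interpolation=3)
save({'img':np.hstack([a,b])},'c10')
E
```

```text
[478. 188. 203.] [-0.39  0.66  1.86  1.25  1.79  0.07] w 0.7534534635152185 28.368738035824208
40,0,200 -0.000 -0.005 0.015 0.001 -0.001 -0.225 tilt 44
20,0,215 0.021 -0.001 0.040 0.001 -0.001 -0.447 tilt 28
10,10,220 0.012 0.025 0.033 -0.065 -0.095 -0.557 tilt 14
now [477.9 187.8 202.7] x [ 0.87 -0.    0.5 ] z [0. 1. 0.] F [ 0.3  0.1 -1.8] J [-0.39  0.66  1.86  1.25  1.79  0.07] w 0.753 t 40.4
485,170,270,90,-70 | 0.0990 -0.1371 -0.0445 -0.1158 -0.2019 -0.6621 | n 6.0
s [(0.58, array([481., 361.,  14.]), array([211., 418.]))]
t [(0.61, array([595., 130.,  14.]), array([213., 278.])), (0.58, array([570., 109.,  14.]), array([224., 287.])), (0.56, array([599., 185.,  14.]), array([211., 253.])), (0.55, array([609., 139.,  14.]), array([207., 274.])), (0.44, array([626., 117.,  14.]), array([200., 284.])), (0.4, array([596., 120.,  14.]), array([213., 282.]))]
```

View pics/c10.png

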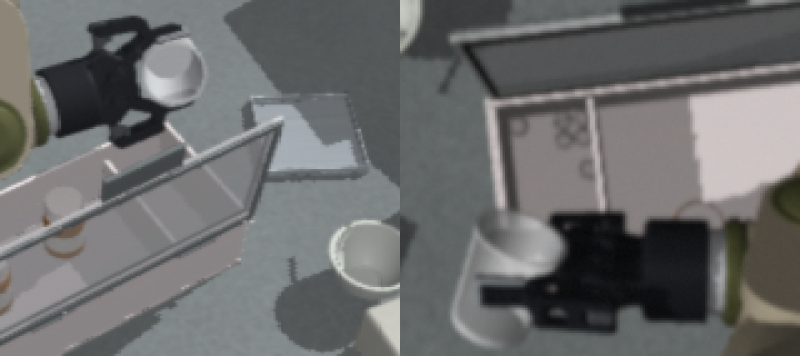

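The beaker is empty and the pods lie in the well at (518,125), (572,130) and (588,168). The tray is clear. Now I set the beaker back upright.

jog_arm(
  series="0 -0.003 0.008 0 0 -0.112 -1;0 -0.005 0.015 0 0 -0.225 -1;0.01 -0.003 0.028 0 0 -0.336 -1;0.021 -0.001 0.04 0 0 -0.447 -1;0.015 0.012 0.036 -0.032 -0.047 -0.502 -1;0.012 0.025 0.033 -0.065 -0.095 -0.557 -1;0.05 -0.06 -0.005 -0.09 -0.15 -0.61 -1;0.099 -0.137 -0.045 -0.116 -0.202 -0.662 -1;0.099 -0.137 -0.045 -0.116 -0.202 -0.662 -1;0.099 -0.137 -0.045 -0.116 -0.202 -0.662 -1;0.099 -0.137 -0.045 -0.116 -0.202 -0.662 -1",
)

```text
time_s: 41.92
eef_pos: [484.4, 170.2, 268.9]
ee_rot: [-0.406, 0.579, 0.579, 0.406]
force: [-0.6, 0.2, -1.3]
grip_width: 0.753
grip_force: 28.4
```

```bash
python3 g.py 479,395,270,60,-70 479,395,85,60,-70 479,395,46.5,60,-70; python3 - <<'E'
from h import *
q=capture('scene');p=capture('top')
for m in ([p,7.],[p,5.]):0
print([(round(m['confidence'],2),onz(p,m['point'],14).round(),np.round(m['point'])) for m in mark_of('pod1',p)])
print([(round(m['confidence'],2),m['point'].round() if hasattr(m['point'],'round') else m['point']) for m in mark_of('tray',q)][:1])
t=[r for r in regions_of('tray',p)][0]['region'];import cv2
c=cv2.minAreaRect(np.argwhere(t)[:,::-1].astype(np.float32));print('tray',c,onz(p,c[0][::-1],8).round(1))
E
```

```text
now [484.4 170.2 268.9] x [0.   0.34 0.94] z [-0.    0.94 -0.34] F [-0.6  0.2 -1.3] J [-0.39  0.39  1.77  1.06  1.68 -0.68] w 0.753 t 41.9
479,395,270,60,-70 | 0.1942 -0.0134 0.5275 -0.3134 -0.0006 0.1135 | n 4.0
479,395,85,60,-70 | -0.2405 -0.0132 0.6852 -0.3134 -0.0006 0.1135 | n 5.0
479,395,46.5,60,-70 | -0.3310 -0.0132 0.7180 -0.3134 -0.0006 0.1135 | n 6.0
[(0.55, array([613., 135.,  14.]), array([205., 276.])), (0.52, array([600., 119.,  14.]), array([211., 283.])), (0.51, array([599., 179.,  14.]), array([211., 256.])), (0.49, array([490., 166.,  14.]), array([259., 260.])), (0.45, array([591., 135.,  14.]), array([215., 276.])), (0.38, array([617., 119.,  14.]), array([204., 283.]))]
[(0.96, [212.7, 416.6])]
tray ((171.87045288085938, 265.239501953125), (60.187923431396484, 59.40935516357422), 21.571308135986328) [471.7 365.6   8. ]
```

jog_arm(
  series="0.03 0 0.09 -0.052 0 0.019 -1;0.065 0 0.18 -0.104 0 0.038 -1;0.1 0 0.27 -0.157 0 0.057 -1;0.13 0 0.35 -0.21 0 0.076 -1;0.16 0 0.44 -0.26 0 0.095 -1;0.194 -0.005 0.527 -0.313 0 0.1135 -1;0.194 -0.005 0.527 -0.313 0 0.1135 -1;0.194 -0.005 0.527 -0.313 0 0.1135 -1;0.194 -0.005 0.527 -0.313 0 0.1135 -1;0.05 -0.005 0.58 -0.313 0 0.1135 -1;-0.1 -0.005 0.634 -0.313 0 0.1135 -1;-0.24 -0.005 0.685 -0.313 0 0.1135 -1;-0.29 -0.005 0.703 -0.313 0 0.1135 -1;-0.29 -0.005 0.703 -0.313 0 0.1135 -1;-0.29 -0.005 0.703 -0.313 0 0.1135 -1;-0.29 -0.005 0.703 -0.313 0 0.1135 -1",
)

```text
time_s: 44.18
eef_pos: [483.9, 394.3, 66.3]
ee_rot: [-0.286, 0.708, 0.41, 0.499]
force: [0.3, -0.7, -0.6]
grip_width: 0.753
grip_force: 28.5
```

```bash
python3 g.py 482,393,50,60,-70 482,393,45,60,-70
```

```text
now [483.9 394.3  66.3] x [0.17 0.3  0.94] z [ 0.47  0.81 -0.34] F [ 0.3 -0.7 -0.6] J [ 0.18  0.69  2.08  2.12  1.   -1.24] w 0.753 t 44.2
482,393,50,60,-70 | -0.0401 -0.0027 0.0089 0.0010 -0.0020 0.0030 | n 1.0
482,393,45,60,-70 | -0.0519 -0.0027 0.0131 0.0010 -0.0020 0.0030 | n 1.0
```

jog_arm(
  series="-0.02 -0.002 0.005 0 0 0 -1;-0.04 -0.003 0.009 0 0 0 -1;-0.047 -0.003 0.011 0 0 0 -1;-0.05 -0.003 0.013 0 0 0 -1",
)

```text
time_s: 44.68
eef_pos: [481.4, 393.6, 45.1]
ee_rot: [-0.287, 0.707, 0.41, 0.499]
force: [-6.9, -5.6, 14.4]
grip_width: 0.752
grip_force: 28.5
```

jog_arm(
  series="-0.003 0 0.001 0 0 0 -1;-0.005 0 0.002 0 0 0 -1",
)

```text
time_s: 44.92
eef_pos: [481.9, 394.1, 45.1]
ee_rot: [-0.288, 0.706, 0.41, 0.501]
force: [-10.0, -8.3, 24.9]
grip_width: 0.751
grip_force: 27.5
```

jog_arm(
  series="0.008 0 -0.003 0 0 0 -1;0.008 0 -0.003 0 0 0 1;0.008 0 -0.003 0 0 0 1;0.008 0 -0.003 0 0 0 1;0.008 0 -0.003 0 0 0 1;0.008 0 -0.003 0 0 0 1;-0.01 0 -0.05 0 0 0 1;-0.03 0 -0.11 0 0 0 1;-0.06 0 -0.18 0 0 0 1;-0.09 0 -0.26 0 0 0 1;-0.09 0 -0.26 0 0 0 1",
)

```text
time_s: 46.3
eef_pos: [426.5, 296.7, 43.4]
ee_rot: [-0.286, 0.71, 0.409, 0.498]
force: [0.1, 0.8, -0.1]
grip_width: 1.0
grip_force: 0.0
```

```bash
python3 - <<'E'
from h import *
q=capture('scene');p=capture('top')
print(locate('beaker',[q,p],BEA,(469,366),3))
print([(round(m['confidence'],2),onz(p,m['point'],14).round()) for m in mark_of('pod1',p)])
print(locate('jar1',[q,p],JAR,(556,-93),5),locate('jar1',[q,p],JAR,(514,14),5))
m=mark_of('lid_tab',q);print(m[:1])
E
python3 g.py 440,330,300,60,-70 402,196,318,116.6,-45
```

```text
[2, (array([463.6, 368.5]), np.float64(0.048)), (array([465., 367.]), np.float64(0.044)), (array([464.6, 367.8]), np.float64(0.051))]
[(0.59, array([572., 111.,  14.])), (0.58, array([603., 124.,  14.])), (0.53, array([605., 140.,  14.])), (0.53, array([601., 182.,  14.])), (0.53, array([620., 116.,  14.])), (0.37, array([589., 129.,  14.]))]
[2, (array([549.1, -96.2]), np.float64(0.612)), (array([556.5, -92.1]), np.float64(0.074)), (array([556.3, -92.7]), np.float64(0.346))] [2, (array([476.8,  30.6]), np.float64(0.614)), (array([513.9,  14.5]), np.float64(0.058)), (array([513.9,  14.6]), np.float64(0.341))]
[{'point': [226.0, 346.9], 'confidence': 0.61}]
now [426.3 298.3  43.6] x [0.17 0.3  0.94] z [ 0.47  0.81 -0.34] F [-0.4 -0.   0.3] J [-0.1   0.72  2.31  1.96  1.18 -1.47] w 0.997 t 46.8
440,330,300,60,-70 | 0.6318 -0.0077 -0.1379 0.0001 -0.0009 0.0023 | n 5.0
402,196,318,116.6,-45 | 0.5588 0.0773 -0.4706 0.5350 -0.2545 -0.3380 | n 6.0
```

jog_arm(
  series="0.12 0 -0.044 0 0 0 -1;0.25 0 -0.09 0 0 0 -1;0.38 0 -0.14 0 0 0 -1;0.5 0 -0.2 0 0 0 -1;0.559 0.03 -0.3 0 0 0 -1;0.559 0.077 -0.47 0 0 0 -1;0.559 0.077 -0.47 0 0 0 -1;0.559 0.077 -0.47 0.089 -0.042 -0.056 -1;0.559 0.077 -0.47 0.178 -0.085 -0.113 -1;0.559 0.077 -0.47 0.267 -0.127 -0.169 -1;0.559 0.077 -0.47 0.356 -0.17 -0.225 -1;0.559 0.077 -0.47 0.445 -0.212 -0.282 -1;0.559 0.077 -0.47 0.535 -0.2545 -0.338 -1;0.559 0.077 -0.47 0.535 -0.2545 -0.338 -1;0.559 0.077 -0.47 0.535 -0.2545 -0.338 -1",
)

```text
time_s: 48.68
eef_pos: [401.7, 196.1, 317.7]
ee_rot: [-0.326, 0.487, 0.785, 0.202]
force: [-0.1, -0.6, 0.3]
grip_width: -0.0
grip_force: 0.0
```

```bash
python3 - <<'E'
from h import *
q=capture('scene');p=capture('top')
a=cv2.resize(p['img'][180:290,235:335],(500,550),interpolation=3);b=cv2.resize(q['img'][60:,40:540],(300,252),interpolation=cv2.INTER_AREA)
c=cv2.resize(p['img'][120:320,120:420],(300,200),interpolation=cv2.INTER_AREA)
o=np.zeros((550,800,3),np.uint8);o[:,:500]=a;o[:252,500:]=b;o[260:460,500:]=c;save({'img':o},'c11')
E
python3 g.py 402,196,330,98,0 
```

```text
now [401.7 195.7 317.9] x [-0.31  0.63  0.71] z [-0.32  0.63 -0.71] F [ 0.8  0.1 -0.2] J [-0.18  0.21  1.59  0.63  1.82 -0.63] w -0.0 t 48.8
402,196,330,98,0 | 0.0217 0.0010 -0.0213 -0.0807 -0.4963 0.1939 | n 5.0
```

View pics/c11.png

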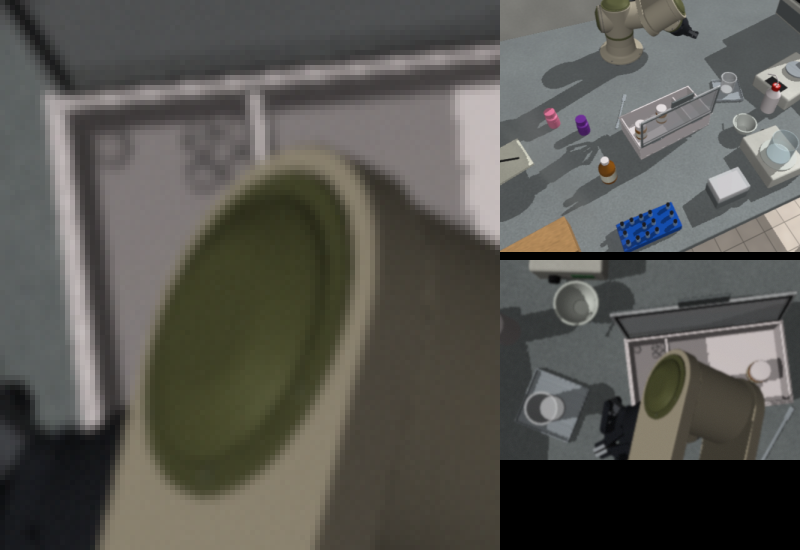

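Five pods show in the uncovered part of the well and the network counted 6. Nothing is astray on the bench, and the beaker stands on its tray at (545, 408). Next, with the fingers shut, I go behind the lid.

```bash
python3 g.py 402,196,350,98,0 716,41,350,98,0 716,41,264,98,0; python3 - <<'E'
from ik import *
for z in(350,264):
    print(ik(np.array([716,41,z]),T.from_euler('z',98,degrees=True)*D,SE))
E
```

```text
now [401.7 195.7 317.9] x [-0.31  0.63  0.71] z [-0.32  0.63 -0.71] F [ 0.8  0.1 -0.2] J [-0.18  0.21  1.59  0.63  1.82 -0.63] w -0.0 t 48.8
402,196,350,98,0 | 0.0571 0.0010 -0.0566 -0.0807 -0.4963 0.1939 | n 5.0
716,41,350,98,0 | -0.4345 0.5316 -0.5497 -0.0807 -0.4963 0.1939 | n 6.0
716,41,264,98,0 | -0.5868 0.5317 -0.3979 -0.0807 -0.4963 0.1939 | n 6.0
(array([-1.05201059e-01,  8.66862080e-01,  2.57619358e-01,  1.21595715e-13,
        2.01711122e+00, -2.44827399e-01]), np.float64(8.292990967553075e-13))
(array([-1.05201059e-01,  7.89225994e-01,  6.28696050e-01,  2.16438406e-15,
        1.72367061e+00, -2.44827399e-01]), np.float64(2.4050735584605215e-14))
```

jog_arm(
  series="0.01 0 -0.01 -0.016 -0.1 0.039 -1;0.02 0 -0.02 -0.032 -0.2 0.078 -1;0.035 0 -0.035 -0.048 -0.3 0.116 -1;0.05 0 -0.05 -0.065 -0.4 0.155 -1;0.057 0.001 -0.057 -0.081 -0.496 0.194 -1;0.057 0.001 -0.057 -0.081 -0.496 0.194 -1;-0.03 0.09 -0.13 -0.081 -0.496 0.194 -1;-0.12 0.18 -0.2 -0.081 -0.496 0.194 -1;-0.21 0.27 -0.28 -0.081 -0.496 0.194 -1;-0.3 0.36 -0.36 -0.081 -0.496 0.194 -1;-0.39 0.45 -0.435 -0.081 -0.496 0.194 -1;-0.479 0.532 -0.506 -0.081 -0.496 0.194 -1;-0.479 0.532 -0.506 -0.081 -0.496 0.194 -1;-0.479 0.532 -0.506 -0.081 -0.496 0.194 -1;-0.479 0.532 -0.506 -0.081 -0.496 0.194 -1",
)

```text
time_s: 50.65
eef_pos: [716.0, 42.2, 327.6]
ee_rot: [0.001, 0.655, 0.756, 0.001]
force: [0.1, 0.6, 1.5]
grip_width: 0.002
grip_force: 0.0
```

```bash
cat > lid.py <<'E'
import sys;from plan import *
s=sense();r=s['ee_rot'];R0=T.from_quat([r[1],r[2],r[3],r[0]]);p0=np.array(s['eef_pos']);print(p0.round(1),np.round(s['joints'],2),np.round(s['force'],1))
def row(x,z): return ' '.join(f'{k:.3f}' for k in R0.inv().apply(np.r_[c+B@[x,0],z]-p0)/400)
print('pre',row(160,264))
for a in np.arange(1.7,-.01,-.1):
    x=85-180*np.cos(a)+8*np.sin(a)+14;z=90+180*np.sin(a)+8*np.cos(a)-4;print(round(a,1),row(x,z))
E
python3 lid.py
```

```text
[716.   42.2 327.6] [-0.1   0.8   0.46  0.    1.87 -0.25] [0.1 0.6 1.5]
pre -0.003 -0.012 0.159
1.7 -0.003 -0.087 0.160
1.6 -0.003 -0.132 0.154
1.5 -0.003 -0.177 0.153
1.4 -0.003 -0.222 0.156
1.3 -0.003 -0.266 0.164
1.2 -0.003 -0.309 0.176
1.1 -0.003 -0.351 0.193
1.0 -0.004 -0.391 0.213
0.9 -0.004 -0.429 0.238
0.8 -0.004 -0.464 0.266
0.7 -0.004 -0.497 0.297
0.6 -0.004 -0.526 0.332
0.5 -0.004 -0.551 0.369
0.4 -0.004 -0.572 0.409
0.3 -0.004 -0.590 0.450
0.2 -0.004 -0.603 0.493
0.1 -0.004 -0.612 0.537
-0.0 -0.004 -0.616 0.582
```

jog_arm(
  series="-0.003 -0.01 0.08 0 0 0 -1;-0.003 -0.01 0.158 0 0 0 -1;-0.003 -0.03 0.159 0 0 0 -1;-0.003 -0.06 0.16 0 0 0 -1;-0.003 -0.087 0.16 0 0 0 -1;-0.003 -0.11 0.157 0 0 0 -1;-0.003 -0.132 0.154 0 0 0 -1;-0.003 -0.177 0.153 0 0 0 -1;-0.003 -0.222 0.156 0 0 0 -1;-0.003 -0.266 0.164 0 0 0 -1",
)

```text
time_s: 51.9
eef_pos: [611.3, 26.2, 261.4]
ee_rot: [0.002, 0.655, 0.756, 0.002]
force: [4.7, 0.4, 0.9]
grip_width: 0.002
grip_force: 2.3
```

```bash
cat > la.py <<'E'
from plan import *
for n in('scene','top'):
    p=capture(n);m=mark_of('lid_tab',p)
    if not m: print(n,None);continue
    A=np.arange(0,1.9,.02);d=[np.hypot(*(np.array(proj(p,[*(c+B@[85-186*np.cos(a),0]),90+186*np.sin(a)]))-m[0]['point'])) for a in A];i=int(np.argmin(d));print(n,round(m[0]['confidence'],2),'lid',A[i].round(2),'res',round(d[i],1))
E
python3 la.py; python3 lid.py
```

```text
scene 0.76 lid 1.34 res 2.3
top 0.58 lid 1.38 res 1.3
[611.6  25.9 260.7] [-0.15  0.49  1.15 -0.    1.5  -0.29] [ 0.3 -0.6  0.4]
pre 0.001 0.252 -0.008
1.7 0.000 0.178 -0.007
1.6 0.000 0.133 -0.012
1.5 0.000 0.088 -0.013
1.4 0.000 0.043 -0.010
1.3 0.000 -0.001 -0.002
1.2 -0.000 -0.045 0.010
1.1 -0.000 -0.087 0.027
1.0 -0.000 -0.127 0.047
0.9 -0.000 -0.164 0.072
0.8 -0.000 -0.199 0.100
0.7 -0.000 -0.232 0.131
0.6 -0.000 -0.261 0.166
0.5 -0.000 -0.286 0.203
0.4 -0.001 -0.307 0.243
0.3 -0.001 -0.325 0.284
0.2 -0.001 -0.338 0.327
0.1 -0.001 -0.346 0.372
-0.0 -0.000 -0.351 0.416
```

The lid is following at about 1.35 rad. I'll keep sweeping it down.

jog_arm(
  series="0 -0.045 0.01 0 0 0 -1;0 -0.087 0.027 0 0 0 -1;0 -0.127 0.047 0 0 0 -1;0 -0.164 0.072 0 0 0 -1;0 -0.199 0.1 0 0 0 -1;0 -0.232 0.131 0 0 0 -1;0 -0.261 0.166 0 0 0 -1;0 -0.286 0.203 0 0 0 -1;0 -0.307 0.243 0 0 0 -1;0 -0.325 0.284 0 0 0 -1;0 -0.338 0.327 0 0 0 -1",
)

```text
time_s: 53.48
eef_pos: [478.7, 6.4, 129.3]
ee_rot: [0.001, 0.655, 0.755, 0.0]
force: [1.2, 0.1, 4.1]
grip_width: -0.001
grip_force: 2.1
```

```bash
python3 la.py; python3 lid.py | sed -n '1p;/^0.[12]/p;/^-0/p'
```

```text
scene 0.61 lid 0.24 res 4.6
top None
[478.6   6.6 129.4] [-0.23  0.32  1.77 -0.    1.06 -0.37] [ 0.5 -0.6  0.7]
0.2 0.000 -0.001 -0.001
0.1 0.000 -0.010 0.044
-0.0 0.000 -0.014 0.088
```

jog_arm(
  series="0 -0.005 0.02 0 0 0 -1;0 -0.01 0.044 0 0 0 -1;0 -0.012 0.06 0 0 0 -1;0 -0.014 0.075 0 0 0 -1;0 -0.014 0.082 0 0 0 -1",
)

```text
time_s: 54.3
eef_pos: [472.5, 5.7, 95.8]
ee_rot: [0.0, 0.655, 0.755, 0.0]
force: [1.0, -0.9, 4.2]
grip_width: -0.003
grip_force: 2.0
```

jog_arm(
  series="0 0 0.005 0 0 0 -1;0 0 0.01 0 0 0 -1",
)

```text
time_s: 54.55
eef_pos: [472.5, 5.7, 92.1]
ee_rot: [0.0, 0.655, 0.755, -0.0]
force: [-0.9, -0.3, 16.5]
grip_width: -0.0
grip_force: 9.0
```

jog_arm(
  series="0 0 0.004 0 0 0 -1;0 0 0.006 0 0 0 -1;0 0 0.006 0 0 0 -1",
)

```text
time_s: 54.92
eef_pos: [472.6, 5.7, 91.9]
ee_rot: [0.001, 0.655, 0.756, 0.0]
force: [-9.2, 0.5, 31.0]
grip_width: -0.004
grip_force: 15.6
```

jog_arm(
  series="0 0 -0.03 0 0 0 -1;0 0 -0.1 0 0 0 -1;0 0 -0.2 0 0 0 -1;0 -0.15 -0.4 0 0 0 -1;0 -0.25 -0.5 0 0 0 -1;-0.2 -0.3 -0.5 0 0 0 -1;-0.4 -0.3 -0.5 0 0 0 -1;-0.6 -0.3 -0.5 0 0 0 -1;-0.7 -0.3 -0.5 0 0 0 -1;-0.7 -0.3 -0.5 0 0 0 -1;-0.7 -0.3 -0.5 0 0 0 -1;-0.7 -0.3 -0.5 0 0 0 -1",
)

```text
time_s: 56.42
eef_pos: [393.1, -287.5, 289.4]
ee_rot: [-0.0, 0.655, 0.756, 0.0]
force: [0.2, -0.1, 0.4]
grip_width: 0.002
grip_force: 0.0
```

```bash
python3 la.py; python3 - <<'E'
from plan import *
q=capture('scene');p=capture('top')
for l in('pod1','jar1'):print(l,[(round(m['confidence'],2),(B.T@(onz(p,m['point'],14 if l=='pod1' else 5)[:2]-c)).round()) for m in mark_of(l,p)])
print(locate('beaker',[q,p],BEA,(465,368),3),sense()['eef_pos'])
for l in('amber_bottle','wash_bottle','dish','spatula'):print(l,[onz(p,m['point'],0).round() for m in mark_of(l,p)][:1])
E
```

```text
scene 0.66 lid 0.0 res 2.1
top 0.78 lid 0.2 res 1.5
pod1 []
jar1 [(0.93, array([-157., -306.])), (0.54, array([-258., -391.]))]
[2, (array([463.8, 369.1]), np.float64(0.051)), (array([466.1, 367. ]), np.float64(0.057)), (array([465. , 367.8]), np.float64(0.063))] [ 393.28015598 -288.16313818  289.84089781]
amber_bottle [array([ 686., -267.,    0.])]
wash_bottle [array([641., 475.,   0.])]
dish [array([694., 314.,   0.])]
spatula [array([ 401., -145.,    0.])]
```

```bash
python3 -c "
from h import *
print(finish_job())"
```

```text
the job is handed in; nothing more can be done
None
```

I handed the job in: both amber jars are capped and upright in the bay, the lid is pressed down, and the empty beaker stands on its tray; 6 pods were confirmed in the well and none was seen elsewhere, though there may have been a seventh I couldn't confirm.

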